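# Change the crate over from cups to flasks

## Task

Change the blue crate over: take every steel cup out of it and stand it upright on the grey felt pad, and stand every flat flask that lies on the bench upright in the crate, on its thin bottom edge with the cap up. Only once all of that is done, swing the crate's gate shut until it is fully home on its catch, and leave the polishing wheel, the dressing stone and the tin where they are.

Things in the scene. Friction and masses are not known exactly. Their poses are not given: they have to be found in the camera images.
- crate: the low blue slatted plastic crate, fixed to the bench. Origin: centre of its underside. Outside 240 mm (x) by 200 mm (y); floor 6 mm thick, walls 6 mm thick, their tops 65 mm above the bench; fixed walls at -x, +x and -y; the +y side is the gate. Inside free: 228 mm by 186 mm.
- gate (a joint): angle of the crate's swing gate, rad: 0 = shut along the crate's +y side, larger = swung out. Upright hinge at the crate's -x, +y corner. The leaf is 8 mm thick, from 11 to 65 mm above the bench. A sprung roller at the crate's +x, +y corner resists over the last 0.06 rad (about 5 N at the leaf's end), then holds the gate; fully home it reads under 0.02.
- gate_hinge (a point): point on the gate's hinge axis, 40 mm above the bench; 116 mm towards -x and 96.5 mm towards +y from the crate's origin
- gate_end (a point): centre of the rounded free end of the gate leaf, 222 mm from the hinge axis, 40 mm above the bench; moves with the gate
- pad: grey felt pad fixed on the bench, 120 mm (x) by 180 mm (y), 4 mm thick. Origin: centre of its underside.
- flask0: a flat steel hip flask: body 100 mm long (x), 64 mm wide (y), 24 mm thick (z), closed by a round dark cap 21 mm across that stands out 23 mm past the neck end at +x. Origin: centre of the body. Starts lying flat on the bench with its cap roughly towards the robot's left. May be absent.
- flask1: a flat steel hip flask: body 100 mm long (x), 64 mm wide (y), 24 mm thick (z), closed by a round dark cap 21 mm across that stands out 23 mm past the neck end at +x. Origin: centre of the body. Starts lying flat on the bench with its cap roughly towards the robot's left. May be absent.
- flask2: a flat steel hip flask: body 100 mm long (x), 64 mm wide (y), 24 mm thick (z), closed by a round dark cap 21 mm across that stands out 23 mm past the neck end at +x. Origin: centre of the body. Starts lying flat on the bench with its cap roughly towards the robot's left. May be absent.
- flask3: a flat steel hip flask: body 100 mm long (x), 64 mm wide (y), 24 mm thick (z), closed by a round dark cap 21 mm across that stands out 23 mm past the neck end at +x. Origin: centre of the body. Starts lying flat on the bench with its cap roughly towards the robot's left. May be absent.
- cup0: an open polished steel cup, 80 mm tall, 64 mm across the rim, wall 4 mm. Origin: centre of its underside, z up through the mouth. Starts standing in the crate. May be absent.
- cup1: an open polished steel cup, 80 mm tall, 64 mm across the rim, wall 4 mm. Origin: centre of its underside, z up through the mouth. Starts standing in the crate. May be absent.
- mop: bystander: grey polishing wheel lying flat, 120 mm across, 36 mm tall; origin at the centre of its underside
- stone: bystander: grey dressing stone, 150 x 50 x 25 mm, lying flat; origin at the centre of its underside
- tin: bystander: closed shallow grey tin, 90 mm across, 45 mm tall; origin at the centre of its underside
Not all that is in view belongs to the job. What is shaped like the flask0 but brown or green is not meant.

How it is judged:
On the way, in this order (a step that is already met when the one before it is completed fails the run):
1. with the gate still open, all cups stand on the felt pad and all flasks stand upright in the crate, let go (angle between each of flask0, flask1, flask2, flask3's own x axis and vertical below 0.1 rad and x of flask0 in the frame of crate between -0.105 and 0.105 m and y of flask0 in the frame of crate between -0.085 and 0.085 m and z of flask0 in the frame of crate between 0.048 and 0.064 m and contact force between the fingers and flask0 below 0.1 N and x of flask1 in the frame of crate between -0.105 and 0.105 m and y of flask1 in the frame of crate between -0.085 and 0.085 m and z of flask1 in the frame of crate between 0.048 and 0.064 m and contact force between the fingers and flask1 below 0.1 N and x of flask2 in the frame of crate between -0.105 and 0.105 m and y of flask2 in the frame of crate between -0.085 and 0.085 m and z of flask2 in the frame of crate between 0.048 and 0.064 m and contact force between the fingers and flask2 below 0.1 N and x of flask3 in the frame of crate between -0.105 and 0.105 m and y of flask3 in the frame of crate between -0.085 and 0.085 m and z of flask3 in the frame of crate between 0.048 and 0.064 m and contact force between the fingers and flask3 below 0.1 N and angle between each of cup0, cup1's own z axis and vertical below 0.1 rad and x of cup0 in the frame of pad between -0.06 and 0.06 m and y of cup0 in the frame of pad between -0.09 and 0.09 m and z of each of cup0, cup1 in the frame of pad below 0.012 m and contact force between the fingers and cup0 below 0.1 N and x of cup1 in the frame of pad between -0.06 and 0.06 m and y of cup1 in the frame of pad between -0.09 and 0.09 m and contact force between the fingers and cup1 below 0.1 N and value of joint gate above 0.1 rad), for 0.2 s.
2. the gate is shut and home on its catch (value of joint gate below 0.02 rad), for 0.2 s.
At the end, for the whole second after the job is handed in: every flask present stands in the crate on its bottom edge, cap up (within 0.1 rad), every cup present stands upright (within 0.1 rad) with its centre over the felt pad, all released and at rest, and the gate is home on its catch (under 0.02 rad) (angle between each of flask0, flask1, flask2, flask3's own x axis and vertical below 0.1 rad and x of flask0 in the frame of crate between -0.105 and 0.105 m and y of flask0 in the frame of crate between -0.085 and 0.085 m and z of flask0 in the frame of crate between 0.048 and 0.064 m and linear speed of each of flask0, flask1, flask2, flask3, cup0, cup1 below 0.03 m/s and x of flask1 in the frame of crate between -0.105 and 0.105 m and y of flask1 in the frame of crate between -0.085 and 0.085 m and z of flask1 in the frame of crate between 0.048 and 0.064 m and x of flask2 in the frame of crate between -0.105 and 0.105 m and y of flask2 in the frame of crate between -0.085 and 0.085 m and z of flask2 in the frame of crate between 0.048 and 0.064 m and x of flask3 in the frame of crate between -0.105 and 0.105 m and y of flask3 in the frame of crate between -0.085 and 0.085 m and z of flask3 in the frame of crate between 0.048 and 0.064 m and angle between each of cup0, cup1's own z axis and vertical below 0.1 rad and x of cup0 in the frame of pad between -0.06 and 0.06 m and y of cup0 in the frame of pad between -0.09 and 0.09 m and z of each of cup0, cup1 in the frame of pad below 0.012 m and x of cup1 in the frame of pad between -0.06 and 0.06 m and y of cup1 in the frame of pad between -0.09 and 0.09 m and value of joint gate below 0.02 rad); the robot touches nothing.
It fails at once if the polishing wheel is moved by more than 30 mm (distance of mop from where it was at the start of the episode above 0.03 m).
It fails at once if the dressing stone is moved by more than 30 mm (distance of stone from where it was at the start of the episode above 0.03 m).
It fails at once if the tin is moved by more than 30 mm (distance of tin from where it was at the start of the episode above 0.03 m).
Of flask0, flask1, flask2, flask3 only 3 to 4 are there at a start; the rules pass over those that are not, and their reading is None.
Of cup0, cup1 only 1 to 2 are there at a start; the rules pass over those that are not, and their reading is None.
At some moment in a run one of cup0, cup1 may be knocked a few centimetres aside while the robot is not near it.
It also fails if it takes over 210 s, if anything falls off the work surface, if the arm or the gripper's body presses on something with over 40 N, if the wrist force passes 120 N, or if a joint passes its speed limit or range.

## Robot

A 7-joint arm with a two-finger parallel gripper is mounted at the origin on the work surface. World frame = base frame: x ahead of the robot, y to its left, z up, the work surface at z = 0. Lengths are in m, angles in rad, forces in N, time in s.
With the tool pointing down it reaches from about 0.425 to 0.95 m from the base axis. Payload 4.7 kg.
Tool frame: the origin (TCP) lies midway between the tips of the shut fingers; the grasp point (between the pads) lies 19 mm behind it; z points along the fingers, y is the line along which they close (so a half turn about z gives the same grasp; the last joint's range is limited). The gripper opens to 87 mm and grips with 3 to 60 N. Pads are 19 mm wide; open, the fingers measure 117 mm over their backs; the gripper's body (75 mm by 190 mm) begins 51 mm behind the grasp point.
Start: joints at [1.171, 0.469, -0.049, 1.532, 0.024, 1.141, -0.082], TCP at [0.245, -0.629, 0.223] pointing down, gripper open.
Joint ranges: [-2.59, 2.59], [-0.33, 1.99], [-1.39, 1.29], [0.1, 2.45], [-1.04, 4.18], [0.21, 1.99], [-2.66, 2.66]. Speed limits (rad/s): [2.57, 2.57, 3.14, 3.14, 3.14, 3.14, 3.14].

## Interface

Orientations are given as a unit quaternion [w, x, y, z].
In Python, from rig import readout, read_camera, camera_model, env gives the robot as it stands.
- The arm moves only by the tool send_rows, never from a script. Its argument "rows" is a list of rows, each an object with "translation": the shift along the tool's x, y, z in mm, a list of three; "rotation": the turn, a rotation vector about the tool's x, y, z in degrees, a list of three; "grip": the closure, from -1 (fully open) to 1 (shut). In form: [{"translation": [dx, dy, dz], "rotation": [rx, ry, rz], "grip": grip}, ...]. A call has exactly 8 rows; each row is the pose to reach, as a shift and turn from the pose commanded when the call began, along the tool's axes at that moment; what a row does not reach only later rows make up. A row lasts 1/12 s, in which the tool goes at most 41.7 mm and 7.16 degrees, less where a joint would pass 70% of its speed; a pose out of reach is approached as far as the arm can. A call with a gripper value outside its range is refused whole. The fingers move at their own pace and stop on an object; the grip force is fixed at half the most. Time passes only in rows, so rows that repeat a pose let the fingers close, or fill a call up. It gives the time, the measured TCP pose, the force, the opening and the grip force at its end, in the units of the state.
- readout.get_state(): the state, without advancing time (a new reading comes with each control period).
- read_camera(name): name is "scene" or "top" or "wrist"; returns the picture (480x640x3 uint8, blue, green, red); there is no depth.
- camera_model(name): a dict with "K" (3x3 intrinsics, pixels), "R" (3x3) and "t" (3): a world point X has camera coordinates R X + t. Camera axes: x right, y down, z forward; pixel columns grow to the right and rows downward; lengths in m; the calibration is good to about 2 mm. A picture is of the moment at which its call begins: read the wrist's pose just before it. camera_model takes no time and is no camera call; for the wrist camera it gives the pose at the moment of the call.
- env.finish_job(): hands the job in; it is judged then, once.
The state is a dict: "clock": time; "q": joint angles; "joint_velocities": joint speeds; "tau": joint torques, N m; "tool_pos": TCP position; "orientation": TCP orientation; "contact_force": force on the tool from outside, world axes, zero at the start; "torque": the same for the moment, N m; "width": finger opening in m; "finger_force": force on a finger pad.
Only numpy, scipy, OpenCV 4.12 (cv2) and the standard library are available. Lean on these libraries where they do the work, as an engineer would, in place of code of your own. Each camera call takes 0.05 s, during which the arm holds its last target. There are 200 camera calls.

## Working session

There is one attempt and no reset: what is moved stays moved. The work goes in short steps, Python scripts to look and compute and a tool call to move; the robot and the scene stay as the last step left them, time stands still between calls to the robot, and variables do not carry over. Pictures are saved under pics/ and viewed, at most 14 in all, crops included, and the job is handed in when it is done.

Besides the shell and the picture viewer there is one more tool, called as name([rows], argument=value, ...), one row to a line, values as JSON. send_rows: Moves the arm, as the interface text tells. Its arguments: {"type":"object","properties":{"rows":{"type":"array","items":{"type":"object","properties":{"translation":{"type":"array","items":{"type":"number"}},"rotation":{"type":"array","items":{"type":"number"}},"grip":{"type":"number"}}}}},"required":["rows"]}

```bash
ls; mkdir -p pics; python3 - <<'E'
from rig import readout, read_camera, camera_model, env
import cv2,numpy as np
print(readout.get_state())
for n in ("scene","top"):
    im=read_camera(n); cv2.imwrite(f"pics/{n}0.png",im)
    m=camera_model(n); print(n,m)
E
```

```text
pics
{'clock': 0.0, 'q': array([ 1.17107663,  0.46943136, -0.04859886,  1.53367999,  0.02412035,
        1.14096524, -0.08231313]), 'joint_velocities': array([ 1.58408726e-04,  1.39488719e-03, -3.84454959e-05,  1.04601820e-03,
        1.27327676e-03, -1.80999965e-03, -3.29095114e-04]), 'tau': array([ 6.73336890e-04, -5.07968724e+01, -8.03536945e-02, -2.36151820e+01,
       -6.13561948e-02,  3.78113554e-02,  1.85895838e-04]), 'tool_pos': array([ 0.24440176, -0.62857337,  0.22151213]), 'orientation': array([-9.23762593e-04,  9.82857553e-01,  1.84364125e-01, -2.16371641e-04]), 'contact_force': array([ 0.23808624,  0.18945574, -0.42042946]), 'torque': array([-0.03265957,  0.04677149,  0.00707063]), 'finger_force': 0.0, 'width': 0.08696095009231515}
scene {'K': array([[610.7415116 ,   0.        , 321.31635163],
       [  0.        , 610.7415116 , 228.45503924],
       [  0.        ,   0.        ,   1.        ]]), 'R': array([[-0.35980458,  0.93302415, -0.00256953],
       [ 0.71272093,  0.27306908, -0.64611311],
       [-0.60213747, -0.23430581, -0.76323735]]), 't': array([ 0.15182483, -0.31573196,  2.25367863])}
top {'K': array([[563.29028278,   0.        , 324.75323927],
       [  0.        , 563.29028278, 245.99269539],
       [  0.        ,   0.        ,   1.        ]]), 'R': array([[ 0.02016965, -0.99972435, -0.01201679],
       [-0.98052713, -0.01743111, -0.19560855],
       [ 0.19534517,  0.01572815, -0.98060843]]), 't': array([0.02294187, 0.51937774, 1.53163379])}
```

View pics/scene0.png

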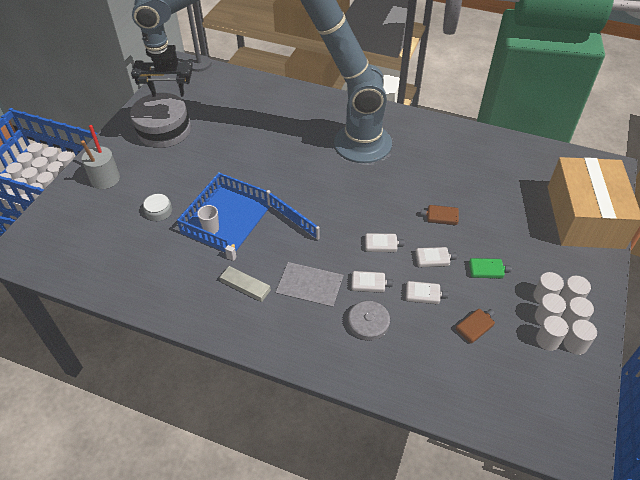

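View pics/top0.png

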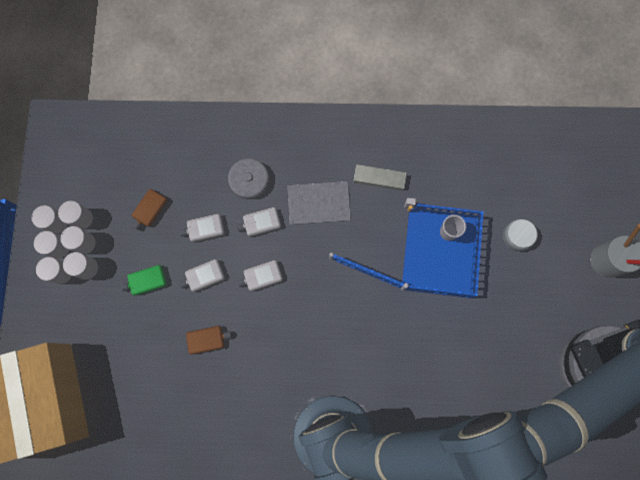

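Candidates (top view): the steel flasks are the four white ones at (205,227), (262,221), (205,275) and (263,275). The green one (146,280) and the brown ones (150,207) and (205,340) are lookalikes. For cups, the crate holds one at (453,228). The group at (45–75,210–270), the pot (615,257) and the tin (521,235) are not meant. The pad is at (319,202). The gate runs from the hinge at (405,287) to its end at (332,256).

```bash
cat > h.py <<'E'
import numpy as np,cv2
from rig import readout, read_camera, camera_model, env
from scipy.spatial.transform import Rotation as Rn
def ray(m,uv):
    d=np.linalg.inv(m["K"])@np.array([uv[0],uv[1],1.]); return -m["R"].T@m["t"], m["R"].T@d
def onz(m,uv,z):
    o,d=ray(m,uv); return o+d*(z-o[2])/d[2]
def tri(ms,uvs):
    A=np.zeros((3,3));b=np.zeros(3)
    for m,uv in zip(ms,uvs):
        o,d=ray(m,uv);d=d/np.linalg.norm(d);P=np.eye(3)-np.outer(d,d);A+=P;b+=P@o
    X=np.linalg.solve(A,b)
    r=[np.linalg.norm(np.cross(X-ray(m,u)[0],ray(m,u)[1]/np.linalg.norm(ray(m,u)[1]))) for m,u in zip(ms,uvs)]
    return X,max(r)
def proj(m,X):
    p=m["K"]@(m["R"]@np.asarray(X)+m["t"]); return p[:2]/p[2]
def blobs(mask,amin,amax=1e9):
    cs,_=cv2.findContours(mask.astype(np.uint8),cv2.RETR_EXTERNAL,cv2.CHAIN_APPROX_NONE)
    out=[]
    for c in cs:
        a=cv2.contourArea(c)
        if amin<a<amax:
            M=cv2.moments(c);out.append((M["m10"]/M["m00"],M["m01"]/M["m00"],a,c))
    return out
E
python3 - <<'E'
from h import *
T=cv2.imread("pics/top0.png");S=cv2.imread("pics/scene0.png")
mt,ms=camera_model("top"),camera_model("scene")
for n,I,m in(("top",T,mt),("scene",S,ms)):
    hsv=cv2.cvtColor(I,cv2.COLOR_BGR2HSV)
    w=(hsv[...,2]>150)&(hsv[...,1]<50)
    print(n,"white")
    for u,v,a,c in blobs(w,60,3000):
        X=onz(m,(u,v),.024)
        if -0.5<X[1]<.5:
            r=cv2.minAreaRect(np.array([onz(m,p[0],.024)[:2]*1000 for p in c],np.float32))
            print(round(u,1),round(v,1),a,X.round(3),np.round(r[1]),round(r[2],1))
    b=(hsv[...,0]>100)&(hsv[...,0]<125)&(hsv[...,1]>150)&(hsv[...,2]>60)
    print("blue")
    for u,v,a,c in blobs(b,100): print(round(u,1),round(v,1),a,onz(m,(u,v),0.006).round(3),cv2.approxPolyDP(c,4,True)[:,0].tolist())
z1=cv2.resize(T[150:300,180:380],(800,600),interpolation=cv2.INTER_CUBIC);z2=cv2.resize(T[170:310,320:500],(800,622),interpolation=cv2.INTER_CUBIC)[:600]
cv2.imwrite("pics/c1.png",z1);cv2.imwrite("pics/c2.png",z2)
E
```

```text
top white
261.4 274.8 608.5 [0.438 0.211 0.024] [57. 98.] 19.8
202.8 274.6 603.0 [0.435 0.378 0.024] [57. 98.] 23.7
203.5 226.8 566.5 [0.575 0.384 0.024] [56. 96.] 14.5
260.3 220.7 565.5 [0.596 0.221 0.024] [56. 98.] 17.4
362.4 173.0 178.5 [ 0.745 -0.073  0.024] [48. 45.] 79.0
296.4 15.1 171.5 [1.257 0.136 0.024] [76. 69.] 1.9
blue
439.2 251.3 6549.5 [ 0.518 -0.296  0.006] [[333, 256], [397, 286], [405, 281], [407, 289], [472, 297], [477, 290], [483, 212], [417, 204], [418, 210], [409, 212], [401, 282]]
3.4 244.9 380.5 [0.515 0.97  0.006] [[4, 199], [0, 306], [5, 286], [1, 276], [5, 279], [2, 238], [13, 225], [11, 231], [5, 229], [6, 214], [13, 219], [9, 212], [15, 211], [10, 202], [13, 208], [5, 211], [9, 207]]
scene white
372.4 318.7 771.5 [0.721 0.271 0.024] [109. 110.] 67.8
423.4 291.0 542.0 [0.577 0.382 0.024] [ 64. 100.] 15.0
368.7 280.2 527.0 [0.598 0.22  0.024] [ 68. 100.] 15.6
246.0 281.8 642.0 [ 0.734 -0.12   0.024] [158.  54.] 78.9
315.2 284.5 1233.5 [0.669 0.076 0.024] [116. 175.] 5.0
433.4 255.6 482.5 [0.438 0.377 0.024] [ 67. 101.] 23.5
381.2 241.2 459.5 [0.441 0.209 0.
[... 539 characters left out ...]
, 479]]
223.5 213.3 3217.5 [ 0.5   -0.317  0.006] [[218, 173], [177, 220], [216, 236], [216, 244], [220, 245], [217, 237], [224, 239], [223, 247], [234, 243], [236, 249], [267, 209], [227, 190], [225, 181], [226, 189], [217, 185], [216, 178], [221, 174], [242, 182], [242, 188], [245, 183], [248, 192], [248, 185], [264, 191], [262, 202], [259, 192], [262, 203], [265, 190]]
17.3 133.0 562.5 [ 0.415 -1.222  0.006] [[0, 158], [6, 165], [1, 154], [8, 149], [16, 161], [9, 148], [14, 142], [20, 152], [27, 151], [16, 140], [22, 135], [28, 144], [20, 129], [14, 134], [7, 123], [12, 116], [18, 125], [12, 111], [89, 131], [10, 108], [0, 118], [0, 127], [5, 124], [11, 135], [6, 141], [0, 130], [5, 143]]
```

View pics/c1.png

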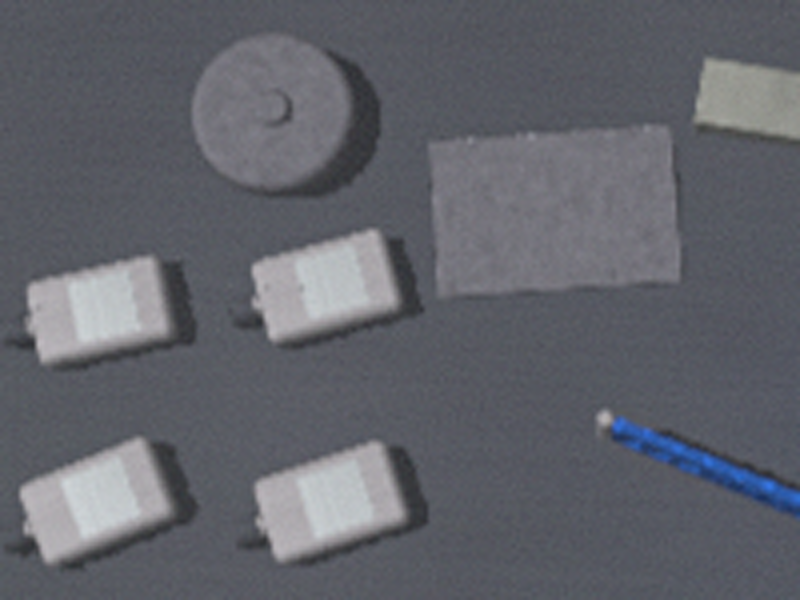

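View pics/c2.png

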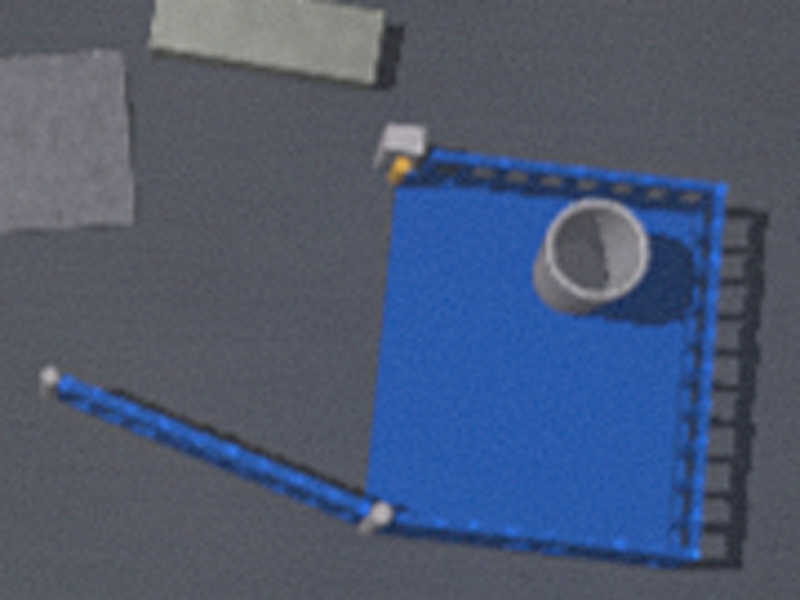

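c1 confirms four white steel flasks with dark caps to the left, plus the wheel, pad and stone nearby. c2 shows the crate with a single cup (rim centre at about px (454,226)), the gate open, and white hinge and end caps.

```bash
python3 - <<'E'
from h import *
mt,ms=camera_model("top"),camera_model("scene")
c2=lambda u,v:(320+u/4.444,170+v/4.444)
c1=lambda u,v:(180+u/4,150+v/4)
pairs={"hinge":(c2(378,513),(268,195)),"end":(c2(50,378),(318,232)),"-x-y":(c2(697,560),(218,176)),"+x-y":(c2(724,187),(177,221)),"catch":(c2(405,138),(230,248)),"cup":(c2(597,250),(208,211)),
"A":((261.4,274.8),(381.2,241.2)),"B":((202.8,274.6),(433.4,255.6)),"C":((203.5,226.8),(423.4,291)),"D":((260.3,220.7),(368.7,280.2))}
for k,(a,b) in pairs.items():
    X,r=tri([mt,ms],[a,b]);print(k,X.round(4),round(r,4),onz(mt,a,.065 if k not in("cup",) else .086).round(4))
P=np.array([onz(mt,c1(*p),.004) for p in((430,143),(670,127),(680,283),(437,297))]);print(P.round(3),P.mean(0))
r=Rn.from_quat(readout.get_state()["orientation"],scalar_first=True).as_matrix();print(r)
print({k:v.round(3) for k,v in camera_model("wrist").items()})
E
```

```text
hinge [ 0.4113 -0.1916  0.0543] 0.0004 [ 0.4098 -0.1899  0.065 ]
end [0.4939 0.0153 0.0456] 0.0013 [0.4908 0.014  0.065 ]
-x-y [ 0.3863 -0.3896  0.0486] 0.0003 [ 0.3844 -0.3852  0.065 ]
+x-y [ 0.6224 -0.4111  0.0606] 0.0 [ 0.6212 -0.4098  0.065 ]
catch [ 0.6538 -0.2105  0.051 ] 0.0003 [ 0.6499 -0.2089  0.065 ]
cup [ 0.5725 -0.3228  0.0912] 0.0003 [ 0.5738 -0.3242  0.086 ]
A [0.4386 0.2101 0.0218] 0.0014 [0.4319 0.2059 0.065 ]
B [0.4359 0.3774 0.022 ] 0.0009 [0.4295 0.3681 0.065 ]
C [0.5753 0.3833 0.0227] 0.0015 [0.5651 0.3747 0.065 ]
D [0.5962 0.2202 0.0226] 0.001 [0.5855 0.2155 0.065 ]
[[ 0.708  0.148  0.004]
 [ 0.724 -0.03   0.004]
 [ 0.605 -0.039  0.004]
 [ 0.591  0.139  0.004]] [0.65693165 0.05438985 0.004     ]
[[ 9.32026061e-01  3.62390603e-01 -6.87314068e-04]
 [ 3.62391247e-01 -9.32024761e-01  1.55848454e-03]
 [-7.58135766e-05 -1.70162481e-03 -9.99998549e-01]]
{'K': array([[332.883,   0.   , 324.963],
       [  0.   , 332.883, 238.463],
       [  0.   ,   0.   ,   1.   ]]), 'R': array([[ 0.363, -0.932, -0.002],
       [-0.902, -0.352,  0.25 ],
       [-0.234, -0.089, -0.968]]), 't': array([-0.675, -0.03 ,  0.39 ])}
```

```bash
cat >> h.py <<'E'
def tool(yang,th=0.,back=0):
    """tool y at world angle yang(deg); tool z = down tilted by th deg towards y-axis x up ... horizontal h=yang+90 (th>0)"""
    a=np.radians(yang);t=np.radians(th)
    y=np.array([np.cos(a),np.sin(a),0]);h=np.array([-np.sin(a),np.cos(a),0])
    z=-np.cos(t)*np.array([0,0,1.])+np.sin(t)*h
    return np.column_stack([np.cross(y,z),y,z])
def cur():
    s=readout.get_state();return s["tool_pos"],Rn.from_quat(s["orientation"],scalar_first=True).as_matrix(),s
def step(p,R,*wps):
    for q,Q in wps:
        d=R.T@(np.asarray(q)-p)*1000;r=Rn.from_matrix(R.T@Q).as_rotvec(degrees=True)
        print("T",d.round(1).tolist(),"R",r.round(1).tolist(),"rows %.1f %.1f"%(np.linalg.norm(d)/41.7,np.linalg.norm(r)/7.16))
CR=np.array([.515,-.299]);CY=-5.6;ux=np.array([np.cos(np.radians(CY)),np.sin(np.radians(CY))]);uy=np.array([-ux[1],ux[0]])
def cr(x,y): return CR+x*ux+y*uy
E
python3 - <<'E'
from h import *
p,R,s=cur()
step(p,R,((.573,-.323,.22),tool(CY-90)))
E
```

```text
T [417.0, -165.8, 1.9] R [-0.1, 0.0, 26.8] rows 10.8 3.7
```

send_rows([
  {"translation": [35,-14,0],"rotation": [0,0,4],"grip": -1},
  {"translation": [73,-29,0],"rotation": [0,0,8],"grip": -1},
  {"translation": [111,-44,0],"rotation": [0,0,14],"grip": -1},
  {"translation": [149,-59,0],"rotation": [0,0,20],"grip": -1},
  {"translation": [187,-74,0],"rotation": [0,0,27],"grip": -1},
  {"translation": [225,-89,0],"rotation": [0,0,27],"grip": -1},
  {"translation": [263,-104,0],"rotation": [0,0,27],"grip": -1},
  {"translation": [300,-119,0],"rotation": [0,0,27],"grip": -1},
])

```text
clock: 0.77
tool_pos: [0.4823, -0.4075, 0.2222]
orientation: [-0.0, 0.999, -0.05, -0.0]
contact_force: [0.8, -0.9, -0.2]
width: 0.0868
finger_force: 0.0
```

```bash
python3 - <<'E'
from h import *
p,R,s=cur();print(p,s["q"].round(2),s["clock"])
step(p,R,((.573,-.323,.22),tool(CY-90)))
E
```

```text
[ 0.48230236 -0.40754211  0.22223482] [ 0.67  0.4  -0.05  1.64  0.02  1.1  -1.05] 0.7667
T [81.8, -93.2, 2.2] R [-0.0, 0.0, -0.1] rows 3.0 0.0
```

send_rows([
  {"translation": [27,-31,0],"rotation": [0,0,0],"grip": -1},
  {"translation": [54,-62,0],"rotation": [0,0,0],"grip": -1},
  {"translation": [82,-93,2],"rotation": [0,0,0],"grip": -1},
  {"translation": [82,-93,2],"rotation": [0,0,0],"grip": -1},
  {"translation": [82,-93,2],"rotation": [0,0,0],"grip": -1},
  {"translation": [82,-93,2],"rotation": [0,0,0],"grip": -1},
  {"translation": [82,-93,2],"rotation": [0,0,0],"grip": -1},
  {"translation": [82,-93,2],"rotation": [0,0,0],"grip": -1},
])

```text
clock: 1.43
tool_pos: [0.5706, -0.3271, 0.2205]
orientation: [0.0, 0.999, -0.052, -0.0]
contact_force: [0.2, -0.1, -1.0]
width: 0.0873
finger_force: 0.0
```

```bash
python3 - <<'E'
from h import *
p,R,s=cur();m=camera_model("wrist");I=read_camera("wrist");cv2.imwrite("pics/w1.png",I);print(p)
print(proj(m,(.573,-.323,.086)),[proj(m,(*cr(x,y),.065)).round() for x,y in((-117,-97),(117,-97))])
np.save("m1.npy",m,allow_pickle=True)
E
```

```text
[ 0.5706133  -0.32708658  0.22052813]
[319.28829987 228.17444046] [array([1422., 1506.]), array([-776., 1539.])]
```

View pics/w1.png

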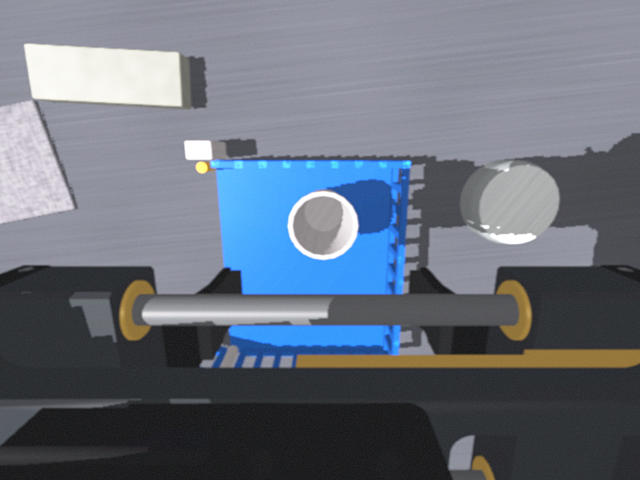

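The wrist picture shows the cup rim at (323,225) and the crate walls, catch post (200,150) and tin (510,200) where the measurement put them, to within about 3 mm.

```bash
python3 - <<'E'
from h import *
m=np.load("m1.npy",allow_pickle=True).item();mt,ms=camera_model("top"),camera_model("scene")
print(onz(m,(323,225),.086),tri([m,mt,ms],[(323,225),(454.3,226.3),(208,211)]))
p,R,s=cur()
c=onz(m,(323,225),.086)*.6+.4*np.array([.573,-.3235,.086])
Q=tool(CY-90)
step(p,R,((*c[:2],.12),Q),((*c[:2],.035),Q))
E
```

```text
[ 0.57559483 -0.32667764  0.086     ] (array([ 0.57351965, -0.32452548,  0.08883126]), np.float64(0.0034334424586703483))
T [3.6, -1.9, 100.6] R [0.0, 0.0, -0.3] rows 2.4 0.0
T [3.7, -2.0, 185.6] R [0.0, 0.0, -0.3] rows 4.5 0.0
```

send_rows([
  {"translation": [4,-2,30],"rotation": [0,0,0],"grip": -1},
  {"translation": [4,-2,65],"rotation": [0,0,0],"grip": -1},
  {"translation": [4,-2,100],"rotation": [0,0,0],"grip": -1},
  {"translation": [4,-2,130],"rotation": [0,0,0],"grip": -1},
  {"translation": [4,-2,160],"rotation": [0,0,0],"grip": -1},
  {"translation": [4,-2,178],"rotation": [0,0,0],"grip": -1},
  {"translation": [4,-2,185],"rotation": [0,0,0],"grip": -1},
  {"translation": [4,-2,185],"rotation": [0,0,0],"grip": -1},
])

```text
clock: 2.15
tool_pos: [0.5745, -0.3239, 0.0338]
orientation: [-0.001, 0.999, -0.051, -0.002]
contact_force: [-0.5, -0.6, -0.0]
width: 0.0873
finger_force: 0.0
```

send_rows([
  {"translation": [0,0,0],"rotation": [0,0,0],"grip": 1},
  {"translation": [0,0,0],"rotation": [0,0,0],"grip": 1},
  {"translation": [0,0,0],"rotation": [0,0,0],"grip": 1},
  {"translation": [0,0,0],"rotation": [0,0,0],"grip": 1},
  {"translation": [0,0,0],"rotation": [0,0,0],"grip": 1},
  {"translation": [0,0,0],"rotation": [0,0,0],"grip": 1},
  {"translation": [0,0,0],"rotation": [0,0,0],"grip": 1},
  {"translation": [0,0,0],"rotation": [0,0,0],"grip": 1},
])

```text
clock: 2.82
tool_pos: [0.5771, -0.3245, 0.0369]
orientation: [0.001, 0.999, -0.05, 0.001]
contact_force: [-0.7, -0.9, 6.7]
width: 0.0631
finger_force: 29.9
```

send_rows([
  {"translation": [0,0,-10],"rotation": [0,0,0],"grip": 1},
  {"translation": [0,0,-25],"rotation": [0,0,0],"grip": 1},
  {"translation": [0,0,-50],"rotation": [0,0,0],"grip": 1},
  {"translation": [0,0,-75],"rotation": [0,0,0],"grip": 1},
  {"translation": [0,0,-100],"rotation": [0,0,0],"grip": 1},
  {"translation": [0,0,-115],"rotation": [0,0,0],"grip": 1},
  {"translation": [0,0,-120],"rotation": [0,0,0],"grip": 1},
  {"translation": [0,0,-120],"rotation": [0,0,0],"grip": 1},
])

```text
clock: 3.48
tool_pos: [0.5767, -0.3235, 0.1569]
orientation: [0.0, 0.999, -0.05, 0.001]
contact_force: [0.2, -0.4, -1.6]
width: 0.0631
finger_force: 30.0
```

```bash
python3 - <<'E'
from h import *
p,R,s=cur();print(p,s["width"],s["finger_force"])
for ang in(-90,-60,-30):
  Q=tool(ang)
  step(p,R,((.657,.054,.16),Q),((.657,.054,.036),Q))
E
```

```text
[ 0.57671699 -0.32347252  0.15693694] 0.06305239034448402 30.00496539613149
T [42.2, -383.6, -3.2] R [0.0, -0.1, -5.7] rows 9.3 0.8
T [41.9, -383.7, 120.8] R [0.0, -0.1, -5.7] rows 9.7 0.8
T [42.2, -383.6, -3.2] R [0.1, -0.1, -35.7] rows 9.3 5.0
T [41.9, -383.7, 120.8] R [0.1, -0.1, -35.7] rows 9.7 5.0
T [42.2, -383.6, -3.2] R [0.1, -0.1, -65.7] rows 9.3 9.2
T [41.9, -383.7, 120.8] R [0.1, -0.1, -65.7] rows 9.7 9.2
```

send_rows([
  {"translation": [4,-36,0],"rotation": [0,0,-1],"grip": 1},
  {"translation": [8,-76,0],"rotation": [0,0,-2],"grip": 1},
  {"translation": [12,-116,0],"rotation": [0,0,-3],"grip": 1},
  {"translation": [17,-156,0],"rotation": [0,0,-4],"grip": 1},
  {"translation": [21,-196,0],"rotation": [0,0,-5],"grip": 1},
  {"translation": [26,-236,0],"rotation": [0,0,-6],"grip": 1},
  {"translation": [30,-276,0],"rotation": [0,0,-6],"grip": 1},
  {"translation": [35,-316,0],"rotation": [0,0,-6],"grip": 1},
])

```text
clock: 4.15
tool_pos: [0.6412, -0.0107, 0.1534]
orientation: [-0.0, 1.0, 0.002, -0.002]
contact_force: [-0.3, -0.0, -0.5]
width: 0.063
finger_force: 30.0
```

send_rows([
  {"translation": [0,-30,0],"rotation": [0,0,0],"grip": 1},
  {"translation": [0,-55,0],"rotation": [0,0,0],"grip": 1},
  {"translation": [0,-67,0],"rotation": [0,0,0],"grip": 1},
  {"translation": [0,-67,30],"rotation": [0,0,0],"grip": 1},
  {"translation": [0,-67,60],"rotation": [0,0,0],"grip": 1},
  {"translation": [0,-67,85],"rotation": [0,0,0],"grip": 1},
  {"translation": [0,-67,95],"rotation": [0,0,0],"grip": 1},
  {"translation": [0,-67,95],"rotation": [0,0,0],"grip": 1},
])

```text
clock: 4.82
tool_pos: [0.6395, 0.0527, 0.0566]
orientation: [0.001, 1.0, 0.002, -0.004]
contact_force: [-0.3, 0.2, -1.1]
width: 0.0629
finger_force: 30.0
```

```bash
python3 - <<'E'
from h import *
p,R,s=cur();print(p,s["width"],s["finger_force"],s["q"].round(2))
Q=tool(-90);step(p,R,((.657,.054,.036),Q))
E
```

```text
[0.63952718 0.05270997 0.05664601] 0.0628545503259823 30.004452812437385 [-0.03  0.6  -0.16  1.75  0.13  0.82 -1.82]
T [17.6, -1.3, 20.5] R [0.1, 0.4, 0.2] rows 0.6 0.1
```

send_rows([
  {"translation": [17,-1,5],"rotation": [0,0,0],"grip": 1},
  {"translation": [17,-1,15],"rotation": [0,0,0],"grip": 1},
  {"translation": [17,-1,20],"rotation": [0,0,0],"grip": 1},
  {"translation": [17,-1,21],"rotation": [0,0,0],"grip": 1},
  {"translation": [17,-1,21],"rotation": [0,0,0],"grip": 1},
  {"translation": [17,-1,21],"rotation": [0,0,0],"grip": 1},
  {"translation": [17,-1,21],"rotation": [0,0,0],"grip": -1},
  {"translation": [17,-1,21],"rotation": [0,0,0],"grip": -1},
])

```text
clock: 5.48
tool_pos: [0.6597, 0.0553, 0.0403]
orientation: [0.0, 1.0, 0.002, 0.001]
contact_force: [0.5, 0.8, -0.2]
width: 0.0699
finger_force: 0.0
```

send_rows([
  {"translation": [0,0,0],"rotation": [0,0,0],"grip": -1},
  {"translation": [0,0,0],"rotation": [0,0,0],"grip": -1},
  {"translation": [0,0,0],"rotation": [0,0,0],"grip": -1},
  {"translation": [0,0,-10],"rotation": [0,0,0],"grip": -1},
  {"translation": [0,0,-40],"rotation": [0,0,0],"grip": -1},
  {"translation": [0,0,-80],"rotation": [0,0,0],"grip": -1},
  {"translation": [0,0,-120],"rotation": [0,0,0],"grip": -1},
  {"translation": [0,0,-150],"rotation": [0,0,0],"grip": -1},
])

```text
clock: 6.15
tool_pos: [0.6605, 0.0556, 0.194]
orientation: [-0.0, 1.0, 0.002, 0.002]
contact_force: [1.2, 0.0, 0.1]
width: 0.0872
finger_force: 0.0
```

```bash
python3 - <<'E'
from h import *
p,R,s=cur();print(p,s["width"],s["finger_force"],s["q"].round(2))
I=read_camera("wrist");cv2.imwrite("pics/w2.png",I)
a=16.5;d=np.array([-np.sin(np.radians(a)),np.cos(np.radians(a))])
g=np.array([.5965,.220])+.02*d;print(g)
step(p,R,((*g,.19),tool(a)),((*g,.19),tool(a,-20)))
E
```

```text
[0.66047897 0.05564422 0.19401857] 0.08720045871471947 0.0 [-0.02  0.48 -0.18  1.59  0.09  1.08 -1.79]
[0.59081969 0.23917639]
T [-68.9, -183.8, 3.8] R [0.2, -0.2, -106.3] rows 4.7 14.8
T [-68.9, -183.8, 3.8] R [-18.3, -14.1, -105.1] rows 4.7 15.0
```

View pics/w2.png

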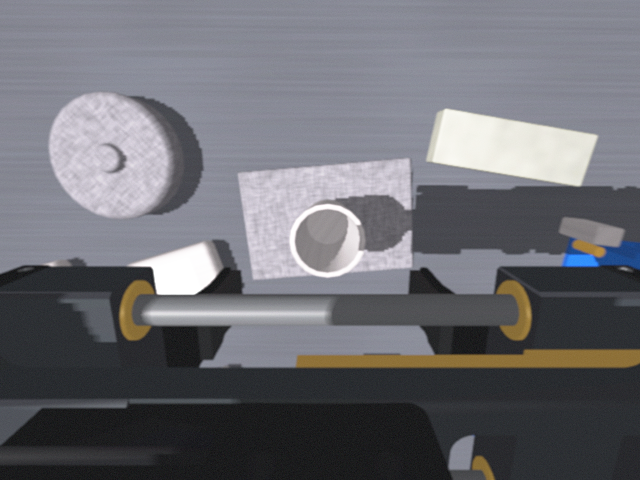

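The cup stands on the pad: rim at (327,240) inside the pad outline (240–412,160–278). Next, flask D.

send_rows([
  {"translation": [-4,-12,0],"rotation": [0,0,-7],"grip": -1},
  {"translation": [-8,-24,0],"rotation": [0,0,-14],"grip": -1},
  {"translation": [-12,-36,0],"rotation": [0,0,-21],"grip": -1},
  {"translation": [-18,-48,0],"rotation": [0,0,-28],"grip": -1},
  {"translation": [-23,-60,0],"rotation": [0,0,-35],"grip": -1},
  {"translation": [-28,-72,0],"rotation": [0,0,-42],"grip": -1},
  {"translation": [-32,-84,0],"rotation": [0,0,-49],"grip": -1},
  {"translation": [-36,-96,0],"rotation": [0,0,-56],"grip": -1},
])

```text
clock: 6.87
tool_pos: [0.6228, 0.1517, 0.1902]
orientation: [0.0, 0.881, 0.474, 0.0]
contact_force: [0.5, -0.6, -0.6]
width: 0.0873
finger_force: 0.0
```

```bash
python3 - <<'E'
from h import *
p,R,s=cur();print(p,s["q"].round(2))
step(p,R,((.588,.244,.20),tool(16.5)))
E
```

```text
[0.62276188 0.15173411 0.1901887 ] [-0.01  0.48 -0.42  1.64  0.21  1.07 -1.07]
T [57.9, -79.8, -9.9] R [0.0, 0.0, -49.9] rows 2.4 7.0
```

send_rows([
  {"translation": [7,-10,0],"rotation": [0,0,-7],"grip": -1},
  {"translation": [14,-20,0],"rotation": [0,0,-14],"grip": -1},
  {"translation": [21,-30,-2],"rotation": [0,0,-21],"grip": -1},
  {"translation": [28,-40,-4],"rotation": [0,0,-28],"grip": -1},
  {"translation": [36,-50,-6],"rotation": [0,0,-35],"grip": -1},
  {"translation": [44,-60,-8],"rotation": [0,0,-42],"grip": -1},
  {"translation": [51,-70,-10],"rotation": [0,0,-49],"grip": -1},
  {"translation": [58,-80,-10],"rotation": [0,0,-50],"grip": -1},
])

```text
clock: 7.53
tool_pos: [0.5887, 0.2445, 0.2003]
orientation: [0.0, 0.599, 0.801, 0.0]
contact_force: [0.1, 0.7, -1.3]
width: 0.0872
finger_force: 0.0
```

```bash
cat >> h.py <<'E'
def flasks(I,m,z=.0235):
    hsv=cv2.cvtColor(I,cv2.COLOR_BGR2HSV);w=(hsv[...,2]>140)&(hsv[...,1]<45);w[262:]=0
    out=[]
    for u,v,a,c in blobs(w,1500):
        pts=np.array([onz(m,q[0],z)[:2]*1000 for q in c],np.float32);r=cv2.minAreaRect(pts)
        print(round(u),round(v),a,"world",np.round(r[0],1),np.round(r[1],1),round(r[2],1),"touch",c[:,0,1].max()>=261 or c[:,0,0].min()<1 or c[:,0,0].max()>638)
E
python3 - <<'E'
from h import *
p,R,s=cur();print(p,s["q"].round(2),s["clock"]);m=camera_model("wrist")
I=read_camera("wrist");cv2.imwrite("pics/w3.png",I);flasks(I,m)
E
```

```text
[0.58871598 0.24447324 0.20031936] [-0.01  0.5  -0.63  1.63  0.32  1.12 -0.44] 7.5333
323 228 3815.0 world [589.6 235.2] [62.2 72.9] 17.0 touch True
455 226 7207.0 world [720.6 279.1] [117.3  82.6] 16.4 touch True
175 208 5892.0 world [439.  211.5] [ 66.3 102.6] 19.7 touch False
350 75 7425.5 world [573.3 382.3] [ 62.4 101.5] 14.5 touch False
205 47 6588.0 world [439.3 367.9] [64.2 83.6] 23.9 touch False
```

View pics/w3.png

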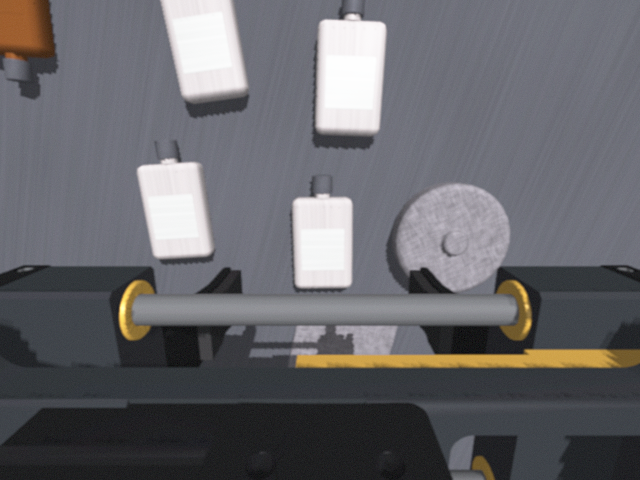

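The wrist view shows flask D at (323,243) with its cap at (322,186) pointing up the picture. A is at (175,208), C at (350,75) and B at (205,47), all white, with the wheel at (452,240).

```bash
python3 - <<'E'
from h import *
p,R,s=cur();Q=tool(17,-30)
step(p,R,((.5867,.246,.09),Q),((.5867,.246,.010),Q))
E
```

```text
T [-1.9, -0.9, 110.3] R [-0.1, -30.2, -0.6] rows 2.6 4.2
T [-2.2, -0.9, 190.3] R [-0.1, -30.2, -0.6] rows 4.6 4.2
```

send_rows([
  {"translation": [-1,0,25],"rotation": [0,-7,0],"grip": -1},
  {"translation": [-1,-1,55],"rotation": [0,-14,0],"grip": -1},
  {"translation": [-2,-1,85],"rotation": [0,-21,0],"grip": -1},
  {"translation": [-2,-1,110],"rotation": [0,-28,0],"grip": -1},
  {"translation": [-2,-1,120],"rotation": [0,-30,0],"grip": -1},
  {"translation": [-2,-1,130],"rotation": [0,-30,0],"grip": -1},
  {"translation": [-2,-1,130],"rotation": [0,-30,0],"grip": -1},
  {"translation": [-2,-1,130],"rotation": [0,-30,0],"grip": -1},
])

```text
clock: 8.25
tool_pos: [0.5894, 0.2403, 0.0701]
orientation: [0.207, 0.581, 0.772, -0.155]
contact_force: [0.2, -0.6, -0.1]
width: 0.0873
finger_force: 0.0
```

```bash
python3 - <<'E'
from h import *
p,R,s=cur();Q=tool(17,-30);print(p,s["q"].round(2))
step(p,R,((.5867,.246,.010),Q))
E
```

```text
[0.5893655  0.24029734 0.07012325] [-0.42  0.7  -0.39  1.68  0.77  1.21 -0.91]
T [35.5, -1.1, 48.9] R [-0.4, 0.0, -0.9] rows 1.4 0.1
```

send_rows([
  {"translation": [14,-1,18],"rotation": [0,0,-1],"grip": -1},
  {"translation": [26,-1,34],"rotation": [0,0,-1],"grip": -1},
  {"translation": [34,-1,45],"rotation": [0,0,-1],"grip": -1},
  {"translation": [36,-1,49],"rotation": [0,0,-1],"grip": -1},
  {"translation": [36,-1,49],"rotation": [0,0,-1],"grip": -1},
  {"translation": [36,-1,49],"rotation": [0,0,-1],"grip": -1},
  {"translation": [36,-1,49],"rotation": [0,0,-1],"grip": 1},
  {"translation": [36,-1,49],"rotation": [0,0,-1],"grip": 1},
])

```text
clock: 8.92
tool_pos: [0.5863, 0.248, 0.0104]
orientation: [0.206, 0.573, 0.777, -0.156]
contact_force: [-0.0, -0.7, -0.8]
width: 0.0798
finger_force: 0.0
```

send_rows([
  {"translation": [0,0,0],"rotation": [0,0,0],"grip": 1},
  {"translation": [0,0,0],"rotation": [0,0,0],"grip": 1},
  {"translation": [0,0,0],"rotation": [0,0,0],"grip": 1},
  {"translation": [0,0,0],"rotation": [0,0,0],"grip": 1},
  {"translation": [0,0,0],"rotation": [0,0,0],"grip": 1},
  {"translation": [0,0,0],"rotation": [0,0,0],"grip": 1},
  {"translation": [0,0,0],"rotation": [0,0,0],"grip": 1},
  {"translation": [0,0,0],"rotation": [0,0,0],"grip": 1},
])

```text
clock: 9.58
tool_pos: [0.5855, 0.2479, 0.0096]
orientation: [0.206, 0.573, 0.778, -0.157]
contact_force: [-2.1, 0.3, 6.4]
width: 0.0633
finger_force: 30.0
```

```bash
python3 - <<'E'
from h import *
p,R,s=cur();print(p,s["width"],s["finger_force"],s["contact_force"])
step(p,R,(p+[0,0,.16],R),(p+[0,-.15,.19],tool(8,20)),(p+[-.02,-.3,.19],tool(-5.6,60)))
E
```

```text
[0.58547576 0.24789392 0.00955332] 0.06334993272076654 29.981187891935406 [-2.07231281  0.30743637  6.41097059]
T [-80.0, -1.4, -138.5] R [0.0, 0.0, 0.0] rows 3.8 0.0
T [-219.0, -45.7, -92.4] R [0.3, 50.0, 9.4] rows 5.8 7.1
T [-337.8, -109.0, -23.2] R [-7.0, 88.8, 24.2] rows 8.5 12.9
```

send_rows([
  {"translation": [-10,0,-17],"rotation": [0,0,0],"grip": 1},
  {"translation": [-28,0,-48],"rotation": [0,0,0],"grip": 1},
  {"translation": [-47,-1,-82],"rotation": [0,0,0],"grip": 1},
  {"translation": [-65,-1,-113],"rotation": [0,0,0],"grip": 1},
  {"translation": [-85,-1,-140],"rotation": [0,7,0],"grip": 1},
  {"translation": [-110,-5,-150],"rotation": [0,14,0],"grip": 1},
  {"translation": [-135,-10,-150],"rotation": [0,21,0],"grip": 1},
  {"translation": [-160,-20,-140],"rotation": [0,28,0],"grip": 1},
])

```text
clock: 10.25
tool_pos: [0.5902, 0.1796, 0.2142]
orientation: [0.012, 0.592, 0.806, -0.008]
contact_force: [1.2, 0.0, -1.9]
width: 0.0635
finger_force: 30.0
```

```bash
python3 - <<'E'
from h import *
p,R,s=cur();print(p,s["width"],s["finger_force"],s["q"].round(2))
step(p,R,((.55,0,.20),tool(5,40)),((*cr(0,.02),.20),tool(-5.6,60)))
E
```

```text
[0.59017758 0.17963874 0.21424835] 0.06353750087794906 29.971235957891622 [ 0.05  0.44 -0.58  1.66  0.3   1.12 -0.32]
T [-159.0, -91.9, 18.6] R [-4.1, 41.4, 11.9] rows 4.4 6.1
T [-415.5, -206.6, 25.8] R [-11.7, 60.7, 21.0] rows 11.1 9.1
```

send_rows([
  {"translation": [-22,-13,0],"rotation": [0,6,1],"grip": 1},
  {"translation": [-44,-26,0],"rotation": [-1,12,3],"grip": 1},
  {"translation": [-66,-39,5],"rotation": [-2,18,5],"grip": 1},
  {"translation": [-90,-52,8],"rotation": [-2,24,7],"grip": 1},
  {"translation": [-113,-65,12],"rotation": [-3,30,9],"grip": 1},
  {"translation": [-136,-78,15],"rotation": [-4,36,11],"grip": 1},
  {"translation": [-159,-92,18],"rotation": [-4,41,12],"grip": 1},
  {"translation": [-190,-105,20],"rotation": [-4,41,12],"grip": 1},
])

```text
clock: 10.92
tool_pos: [0.5416, -0.0415, 0.1941]
orientation: [-0.251, 0.642, 0.689, 0.223]
contact_force: [-0.6, -1.0, -2.6]
width: 0.0642
finger_force: 30.0
```

```bash
python3 - <<'E'
from h import *
p,R,s=cur();print(p,s["width"],s["finger_force"],s["q"].round(2))
step(p,R,((*cr(0,.04),.20),tool(-5.6,60)))
E
```

```text
[ 0.54155283 -0.04148176  0.19406642] 0.06417653752970662 29.967755517577643 [ 0.86  0.57 -0.72  1.76 -0.32  1.15  0.41]
T [-163.4, -39.2, -140.4] R [-8.2, 20.8, 5.8] rows 5.3 3.2
```

send_rows([
  {"translation": [-25,-6,-23],"rotation": [-1,3,1],"grip": 1},
  {"translation": [-50,-12,-45],"rotation": [-3,7,2],"grip": 1},
  {"translation": [-77,-18,-68],"rotation": [-4,11,3],"grip": 1},
  {"translation": [-105,-25,-90],"rotation": [-6,16,4],"grip": 1},
  {"translation": [-135,-32,-115],"rotation": [-8,21,6],"grip": 1},
  {"translation": [-155,-38,-135],"rotation": [-8,21,6],"grip": 1},
  {"translation": [-163,-39,-140],"rotation": [-8,21,6],"grip": 1},
  {"translation": [-163,-39,-140],"rotation": [-8,21,6],"grip": 1},
])

```text
clock: 11.58
tool_pos: [0.5222, -0.2582, 0.2016]
orientation: [-0.335, 0.642, 0.582, 0.37]
contact_force: [-0.0, -0.3, -2.0]
width: 0.0634
finger_force: 30.0
```

```bash
python3 - <<'E'
from h import *
p,R,s=cur();print(p,s["width"],s["finger_force"],s["q"].round(2))
step(p,R,((*cr(0,.04),.20),tool(-5.6,60)))
m=camera_model("wrist");I=read_camera("wrist");J=read_camera("scene")
cv2.imwrite("pics/w4.png",np.hstack([cv2.resize(I,(400,300)),cv2.resize(J[120:330,130:410],(400,300))]))
E
```

```text
[ 0.52218696 -0.25824861  0.20163528] 0.06338365606806612 29.96712914757154 [ 1.17  0.82 -0.67  1.51 -0.43  1.48  0.6 ]
T [-2.0, -3.2, -0.3] R [0.0, 0.1, -0.0] rows 0.1 0.0
```

View pics/w4.png

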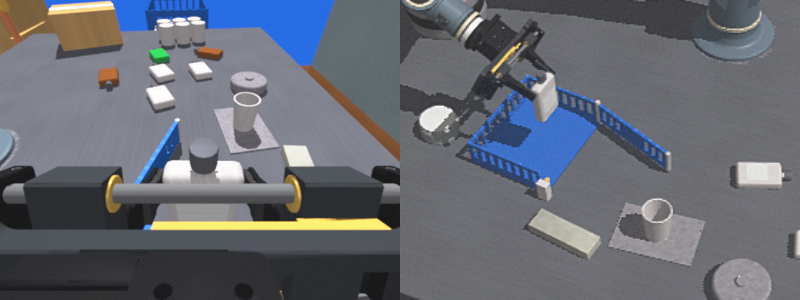

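The flask hangs upright, cap up, over the crate (scene crop at (545,95)). Both it and the cup on the pad look right.

```bash
cat >> h.py <<'E'
def place(g,Rg,c,yc,R1,z=.056,xc=0.):
    """TCP for flask centre at crate (xc,yc), z"""
    o=Rg.T@(np.asarray(c)-g); return np.array([*cr(xc,yc),z])-R1@o
E
python3 - <<'E'
from h import *
p,R,s=cur();R1=tool(-5.6,60)
t=place(np.array([.5855,.2479,.0096]),tool(17,-30),[.594,.222,.012],.060,R1);print(t)
step(p,R,(t+[0,0,.03],R1),(t,R1))
E
```

```text
[ 0.52053566 -0.23684354  0.08325345]
T [-71.2, -3.9, 58.4] R [-0.4, -0.1, 0.3] rows 2.2 0.1
T [-97.2, -3.9, 73.4] R [-0.4, -0.1, 0.3] rows 2.9 0.1
```

send_rows([
  {"translation": [-25,-2,22],"rotation": [0,0,0],"grip": 1},
  {"translation": [-50,-4,44],"rotation": [0,0,0],"grip": 1},
  {"translation": [-72,-4,59],"rotation": [0,0,0],"grip": 1},
  {"translation": [-85,-4,66],"rotation": [0,0,0],"grip": 1},
  {"translation": [-91,-4,70],"rotation": [0,0,0],"grip": 1},
  {"translation": [-91,-4,70],"rotation": [0,0,0],"grip": 1},
  {"translation": [-91,-4,70],"rotation": [0,0,0],"grip": 1},
  {"translation": [-91,-4,70],"rotation": [0,0,0],"grip": 1},
])

```text
clock: 12.35
tool_pos: [0.5214, -0.2381, 0.0923]
orientation: [-0.336, 0.639, 0.585, 0.37]
contact_force: [-0.3, -0.2, -1.5]
width: 0.0639
finger_force: 30.0
```

send_rows([
  {"translation": [-2,0,1],"rotation": [0,0,0],"grip": 1},
  {"translation": [-4,0,2],"rotation": [0,0,0],"grip": 1},
  {"translation": [-4,0,2],"rotation": [0,0,0],"grip": 1},
  {"translation": [-6,0,3],"rotation": [0,0,0],"grip": 1},
  {"translation": [-6,0,3],"rotation": [0,0,0],"grip": 1},
  {"translation": [-6,0,3],"rotation": [0,0,0],"grip": 1},
  {"translation": [-6,0,3],"rotation": [0,0,0],"grip": 1},
  {"translation": [-6,0,3],"rotation": [0,0,0],"grip": 1},
])

```text
clock: 13.02
tool_pos: [0.521, -0.2384, 0.0886]
orientation: [-0.338, 0.637, 0.584, 0.372]
contact_force: [-3.8, -3.5, 13.3]
width: 0.064
finger_force: 30.0
```

```bash
python3 - <<'E'
from h import *
p,R,s=cur();print(p,s["contact_force"],s["torque"],s["width"])
J=read_camera("scene");T=read_camera("top")
cv2.imwrite("pics/s5.png",np.hstack([cv2.resize(J[150:270,160:320],(400,300),interpolation=cv2.INTER_CUBIC),cv2.resize(T[190:310,380:540],(400,300),interpolation=cv2.INTER_CUBIC)]))
E
```

```text
[ 0.52102395 -0.23835931  0.08864297] [-3.79185194 -3.48627819 13.26786476] [0.95330321 0.22893216 0.56189501] 0.06399385371294247
```

View pics/s5.png

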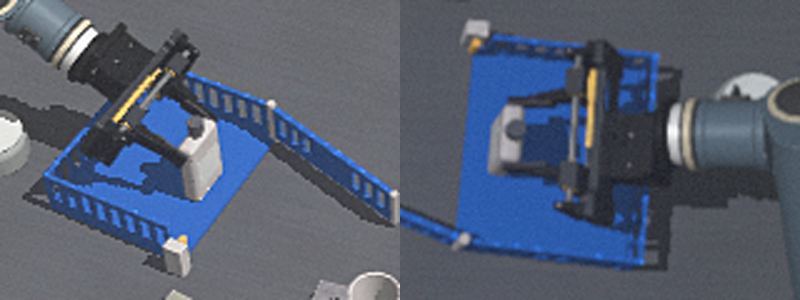

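The flask stands on the crate floor with 13 N of contact, upright and near the open side. Releasing and backing out along the tool axis.

send_rows([
  {"translation": [1,0,-1],"rotation": [0,0,0],"grip": 1},
  {"translation": [1,0,-1],"rotation": [0,0,0],"grip": -1},
  {"translation": [1,0,-1],"rotation": [0,0,0],"grip": -1},
  {"translation": [1,0,-1],"rotation": [0,0,0],"grip": -1},
  {"translation": [1,0,-1],"rotation": [0,0,0],"grip": -1},
  {"translation": [1,0,-1],"rotation": [0,0,0],"grip": -1},
  {"translation": [1,0,-10],"rotation": [0,0,0],"grip": -1},
  {"translation": [1,0,-30],"rotation": [0,0,0],"grip": -1},
])

```text
clock: 13.78
tool_pos: [0.5173, -0.2614, 0.0996]
orientation: [-0.339, 0.637, 0.584, 0.37]
contact_force: [0.2, 0.8, -0.9]
width: 0.0865
finger_force: 0.0
```

send_rows([
  {"translation": [0,0,-30],"rotation": [0,0,0],"grip": -1},
  {"translation": [20,0,-50],"rotation": [0,0,0],"grip": -1},
  {"translation": [45,0,-70],"rotation": [0,0,0],"grip": -1},
  {"translation": [70,0,-90],"rotation": [0,0,0],"grip": -1},
  {"translation": [100,0,-110],"rotation": [0,0,0],"grip": -1},
  {"translation": [120,0,-120],"rotation": [0,0,0],"grip": -1},
  {"translation": [120,0,-120],"rotation": [0,0,0],"grip": -1},
  {"translation": [120,0,-120],"rotation": [0,0,0],"grip": -1},
])

```text
clock: 14.45
tool_pos: [0.5141, -0.3082, 0.2651]
orientation: [-0.335, 0.639, 0.585, 0.37]
contact_force: [-0.1, 0.9, -1.5]
width: 0.0871
finger_force: 0.0
```

```bash
python3 - <<'E'
from h import *
p,R,s=cur();print(p,s["width"],s["q"].round(2))
I=read_camera("wrist");T=read_camera("top")
cv2.imwrite("pics/s6.png",np.hstack([cv2.resize(I,(400,300)),cv2.resize(T[190:310,380:540],(400,300),interpolation=cv2.INTER_CUBIC)]))
# next: flask A c=(.439,.211) a=19.5
a=19.5
step(p,R,((.49,0,.25),tool(5,0)),((.43,.235,.20),tool(a,0)))
E
```

```text
[ 0.51405009 -0.30816219  0.26512759] 0.08709471511190991 [ 1.2   0.79 -0.67  1.38 -0.43  1.65  0.56]
T [139.9, -52.0, 271.1] R [5.6, -59.7, -9.1] rows 7.4 8.5
T [211.5, -133.3, 493.8] R [13.1, -58.9, -22.3] rows 13.3 9.0
```

View pics/s6.png

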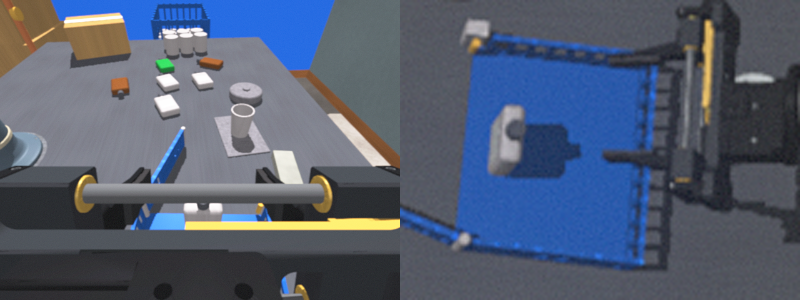

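The first flask stands free in the crate (top crop (507,135)). Next is flask A.

send_rows([
  {"translation": [17,-6,34],"rotation": [1,-7,-1],"grip": -1},
  {"translation": [35,-13,68],"rotation": [1,-14,-2],"grip": -1},
  {"translation": [52,-19,102],"rotation": [2,-21,-3],"grip": -1},
  {"translation": [70,-26,136],"rotation": [3,-28,-4],"grip": -1},
  {"translation": [87,-32,170],"rotation": [3,-35,-5],"grip": -1},
  {"translation": [105,-39,204],"rotation": [4,-42,-6],"grip": -1},
  {"translation": [122,-45,238],"rotation": [5,-49,-8],"grip": -1},
  {"translation": [140,-52,271],"rotation": [5,-55,-9],"grip": -1},
])

```text
clock: 15.22
tool_pos: [0.489, 0.0022, 0.2497]
orientation: [-0.025, 0.676, 0.735, 0.032]
contact_force: [1.7, 1.7, -0.1]
width: 0.0872
finger_force: 0.0
```

```bash
python3 - <<'E'
from h import *
p,R,s=cur();print(p,s["q"].round(2))
a=19.7;d=np.array([-np.sin(np.radians(a)),np.cos(np.radians(a))])
g=np.array([.439,.2115])+.022*d;print(g)
step(p,R,((*g,.12),tool(a,-30)),((*g,.15),tool(a,-30)))
E
```

```text
[0.48899407 0.00215088 0.24969217] [ 0.61  0.21 -0.74  1.9   0.07  1.07 -0.07]
[0.4315839  0.23221235]
T [223.1, -40.0, 147.3] R [-2.6, -34.2, -15.0] rows 6.5 5.2
T [225.4, -39.6, 117.4] R [-2.6, -34.2, -15.0] rows 6.2 5.2
```

send_rows([
  {"translation": [30,-5,15],"rotation": [0,-4,-2],"grip": -1},
  {"translation": [63,-11,32],"rotation": [0,-9,-4],"grip": -1},
  {"translation": [96,-17,50],"rotation": [-1,-14,-6],"grip": -1},
  {"translation": [129,-23,68],"rotation": [-2,-20,-8],"grip": -1},
  {"translation": [162,-29,86],"rotation": [-2,-26,-11],"grip": -1},
  {"translation": [195,-35,104],"rotation": [-3,-32,-14],"grip": -1},
  {"translation": [222,-40,125],"rotation": [-3,-34,-15],"grip": -1},
  {"translation": [224,-40,147],"rotation": [-3,-34,-15],"grip": -1},
])

```text
clock: 15.88
tool_pos: [0.4275, 0.2418, 0.1188]
orientation: [0.208, 0.551, 0.796, -0.141]
contact_force: [-0.4, 0.8, 0.1]
width: 0.0868
finger_force: 0.0
```

send_rows([
  {"translation": [0,0,0],"rotation": [0,0,0],"grip": -1},
  {"translation": [0,0,0],"rotation": [0,0,0],"grip": -1},
  {"translation": [0,0,0],"rotation": [0,0,0],"grip": -1},
  {"translation": [0,0,0],"rotation": [0,0,0],"grip": -1},
  {"translation": [0,0,0],"rotation": [0,0,0],"grip": -1},
  {"translation": [0,0,0],"rotation": [0,0,0],"grip": -1},
  {"translation": [0,0,0],"rotation": [0,0,0],"grip": -1},
  {"translation": [0,0,0],"rotation": [0,0,0],"grip": -1},
])

```text
clock: 16.55
tool_pos: [0.4323, 0.2318, 0.1223]
orientation: [0.21, 0.558, 0.79, -0.143]
contact_force: [-0.3, 0.7, 0.2]
width: 0.087
finger_force: 0.0
```

```bash
python3 - <<'E'
from h import *
p,R,s=cur();print(p,s["q"].round(2))
m=camera_model("wrist");I=read_camera("wrist");flasks(I,m)
a=19.7;g=np.array([.4316,.2322])
step(p,R,((*g,.010),tool(a,-30)))
E
```

```text
[0.43232651 0.23184337 0.12229024] [-0.29  0.52 -0.74  1.97  0.79  1.27 -1.12]
614 239 2166.5 world [691.6 250.8] [47.6 76.6] 53.1 touch True
318 175 6268.0 world [429.5 230.3] [62.9 68.2] 20.1 touch False
608 70 6802.0 world [563.3 348.9] [44.7 84.3] 53.1 touch True
418 24 5621.5 world [448.3 339. ] [62.9 24.4] 19.6 touch False
T [55.8, -1.5, 97.4] R [0.4, -0.5, -0.2] rows 2.7 0.1
```

send_rows([
  {"translation": [18,-1,31],"rotation": [0,0,0],"grip": -1},
  {"translation": [35,-1,62],"rotation": [0,0,0],"grip": -1},
  {"translation": [48,-1,85],"rotation": [0,0,0],"grip": -1},
  {"translation": [55,-1,96],"rotation": [0,0,0],"grip": -1},
  {"translation": [56,-1,97],"rotation": [0,0,0],"grip": -1},
  {"translation": [56,-1,97],"rotation": [0,0,0],"grip": -1},
  {"translation": [56,-1,97],"rotation": [0,0,0],"grip": -1},
  {"translation": [56,-1,97],"rotation": [0,0,0],"grip": 1},
])

```text
clock: 17.27
tool_pos: [0.4322, 0.2341, 0.0112]
orientation: [0.211, 0.557, 0.79, -0.142]
contact_force: [-0.3, 0.1, -0.1]
width: 0.0851
finger_force: 0.0
```

send_rows([
  {"translation": [0,0,0],"rotation": [0,0,0],"grip": 1},
  {"translation": [0,0,0],"rotation": [0,0,0],"grip": 1},
  {"translation": [0,0,0],"rotation": [0,0,0],"grip": 1},
  {"translation": [0,0,0],"rotation": [0,0,0],"grip": 1},
  {"translation": [0,0,0],"rotation": [0,0,0],"grip": 1},
  {"translation": [0,0,0],"rotation": [0,0,0],"grip": 1},
  {"translation": [0,0,0],"rotation": [0,0,0],"grip": 1},
  {"translation": [0,0,0],"rotation": [0,0,0],"grip": 1},
])

```text
clock: 17.93
tool_pos: [0.4306, 0.2329, 0.0103]
orientation: [0.21, 0.557, 0.79, -0.144]
contact_force: [-4.0, -0.2, 6.6]
width: 0.0635
finger_force: 29.9
```

```bash
python3 - <<'E'
from h import *
p,R,s=cur();print(p,s["width"],s["finger_force"],s["contact_force"]);print(Rn.from_matrix(tool(19.7,-30).T@R).as_rotvec(degrees=True))
step(p,R,(p+[0,0,.16],R),((.46,.17,.21),tool(12,0)))
E
```

```text
[0.43061067 0.23294586 0.01026168] 0.06352212557148142 29.946847558021545 [-4.03397515 -0.16865258  6.60218353]
[-0.33019884  0.45505536  0.15698979]
T [-78.9, 1.0, -139.2] R [0.0, 0.0, 0.0] rows 3.8 0.0
T [-158.6, 7.7, -139.6] R [2.3, 29.5, 7.5] rows 5.1 4.3
```

send_rows([
  {"translation": [-10,0,-17],"rotation": [0,0,0],"grip": 1},
  {"translation": [-28,0,-48],"rotation": [0,0,0],"grip": 1},
  {"translation": [-47,0,-82],"rotation": [0,0,0],"grip": 1},
  {"translation": [-65,0,-113],"rotation": [0,0,0],"grip": 1},
  {"translation": [-85,2,-140],"rotation": [0,7,2],"grip": 1},
  {"translation": [-110,4,-143],"rotation": [1,14,4],"grip": 1},
  {"translation": [-135,6,-143],"rotation": [1,21,6],"grip": 1},
  {"translation": [-160,8,-140],"rotation": [2,28,7],"grip": 1},
])

```text
clock: 18.6
tool_pos: [0.4619, 0.1701, 0.2125]
orientation: [0.016, 0.624, 0.781, -0.004]
contact_force: [-0.4, -1.1, -3.6]
width: 0.0641
finger_force: 29.9
```

```bash
python3 - <<'E'
from h import *
p,R,s=cur();print(p,s["width"],s["q"].round(2))
step(p,R,((.50,-.07,.22),tool(0,45)))
E
```

```text
[0.46186264 0.17007445 0.21249756] 0.0640760357458856 [ 0.29  0.29 -0.89  1.94  0.3   1.04 -0.51]
T [-242.7, -15.9, -0.3] R [-4.1, 46.5, 12.5] rows 5.8 6.7
```

send_rows([
  {"translation": [-28,-2,0],"rotation": [0,5,1],"grip": 1},
  {"translation": [-60,-4,0],"rotation": [-1,11,3],"grip": 1},
  {"translation": [-92,-6,0],"rotation": [-2,17,5],"grip": 1},
  {"translation": [-124,-8,0],"rotation": [-2,24,6],"grip": 1},
  {"translation": [-156,-10,0],"rotation": [-3,30,8],"grip": 1},
  {"translation": [-188,-12,0],"rotation": [-3,37,10],"grip": 1},
  {"translation": [-220,-14,0],"rotation": [-4,43,12],"grip": 1},
  {"translation": [-243,-16,0],"rotation": [-4,46,12],"grip": 1},
])

```text
clock: 19.27
tool_pos: [0.4983, -0.079, 0.2153]
orientation: [-0.268, 0.657, 0.653, 0.266]
contact_force: [-0.0, -0.7, -2.9]
width: 0.064
finger_force: 29.9
```

```bash
python3 - <<'E'
from h import *
p,R,s=cur();print(p,s["width"],s["q"].round(2))
R1=tool(-5.6,60);t=place(np.array([.4306,.2329,.0103]),tool(19.7,-30),[.437,.2125,.012],.022,R1);print(t)
np.save("t.npy",t)
step(p,R,(t+[0,0,.10],R1))
E
```

```text
[ 0.4982524  -0.07895424  0.21534236] 0.06404436384435455 [ 1.14  0.6  -0.93  1.82 -0.3   1.17  0.39]
[ 0.51815998 -0.27549619  0.07736341]
T [-167.0, 21.0, -110.1] R [-4.4, 15.7, 3.1] rows 4.8 2.3
```

```bash
python3 - <<'E'
from h import *
p,R,s=cur();t=np.load("t.npy")-np.append(.002*uy,0);np.save("t.npy",t)
R1=tool(-5.6,60)
step(p,R,(p+[0,0,.065],tool(0,45)),(t+[0,0,.19],R1))
# D location from top view saved crop: current top image
T=read_camera("top");mt=camera_model("top");hsv=cv2.cvtColor(T,cv2.COLOR_BGR2HSV)
w=(hsv[...,2]>110)&(hsv[...,1]<60)
for u,v,a,c in blobs(w,60):
    X=onz(mt,(u,v),.09)[:2];y=(X-CR)@uy;x=(X-CR)@ux
    if abs(x)<.11 and abs(y)<.1:
        q=c[:,0];print("blob",u,v,a,x,y,q.min(0),q.max(0))
        for uv in ((q[:,0].min(),v),(q[:,0].max(),v)):
            X=onz(mt,uv,.106)[:2];print((X-CR)@uy)
E
```

```text
T [45.4, -0.3, -46.5] R [-0.0, 0.7, -0.4] rows 1.6 0.1
T [-105.6, 20.3, -175.9] R [-4.4, 15.7, 3.1] rows 4.9 2.3
blob 423.09181636726544 230.02195608782435 167.0 0.03951882461031271 0.06582043065241876 [418 214] [432 244]
0.08177500633896466
0.044012380802751286
blob 467.5882749326146 210.83602875112305 742.0 0.1078987082330472 -0.051646619396639615 [450 195] [484 226]
-0.0004895620450560394
-0.09266145368582526
```

```bash
python3 - <<'E'
from h import *
T=read_camera("top");J=read_camera("scene")
cv2.imwrite("pics/s7.png",np.hstack([cv2.resize(T[180:300,340:500],(400,300),interpolation=cv2.INTER_CUBIC),cv2.resize(J[140:290,170:370],(400,300),interpolation=cv2.INTER_CUBIC)]))
E
```

```text
(no output)
```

View pics/s7.png

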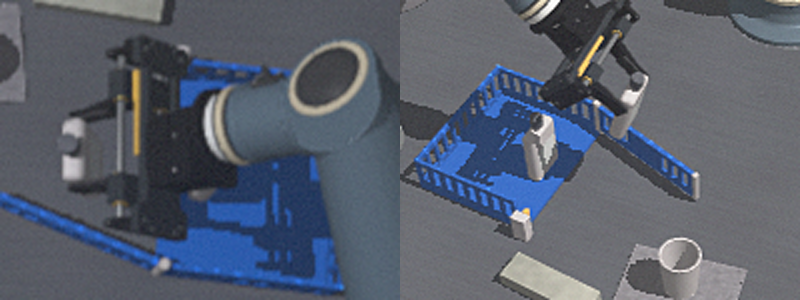

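The scene crop shows the first flask still standing at about (540,145) and the second held upright at about (630,100). The blob was the arm's own ring. I will go over at extra height.

send_rows([
  {"translation": [22,0,-23],"rotation": [0,0,0],"grip": 1},
  {"translation": [45,0,-47],"rotation": [0,0,0],"grip": 1},
  {"translation": [22,4,-71],"rotation": [-1,4,1],"grip": 1},
  {"translation": [-8,8,-95],"rotation": [-2,8,2],"grip": 1},
  {"translation": [-38,12,-120],"rotation": [-3,12,3],"grip": 1},
  {"translation": [-70,16,-146],"rotation": [-4,16,3],"grip": 1},
  {"translation": [-98,20,-170],"rotation": [-4,16,3],"grip": 1},
  {"translation": [-105,20,-176],"rotation": [-4,16,3],"grip": 1},
])

```text
clock: 20.08
tool_pos: [0.52, -0.2763, 0.2669]
orientation: [-0.339, 0.64, 0.583, 0.368]
contact_force: [-0.6, -1.0, -2.4]
width: 0.0639
finger_force: 29.9
```

send_rows([
  {"translation": [0,0,0],"rotation": [0,0,0],"grip": 1},
  {"translation": [0,0,0],"rotation": [0,0,0],"grip": 1},
  {"translation": [0,0,0],"rotation": [0,0,0],"grip": 1},
  {"translation": [0,0,0],"rotation": [0,0,0],"grip": 1},
  {"translation": [0,0,0],"rotation": [0,0,0],"grip": 1},
  {"translation": [0,0,0],"rotation": [0,0,0],"grip": 1},
  {"translation": [0,0,0],"rotation": [0,0,0],"grip": 1},
  {"translation": [0,0,0],"rotation": [0,0,0],"grip": 1},
])

```text
clock: 20.75
tool_pos: [0.52, -0.2686, 0.2714]
orientation: [-0.341, 0.636, 0.586, 0.368]
contact_force: [-1.2, -0.5, -2.1]
width: 0.0637
finger_force: 29.9
```

```bash
python3 - <<'E'
from h import *
p,R,s=cur();print(p,s["width"],s["q"].round(2));t=np.load("t.npy")
R1=tool(-5.6,60)
step(p,R,(t+[0,0,.10],R1),(t+[0,0,.012],R1),(t+[0,0,.004],R1))
E
```

```text
[ 0.52003395 -0.26862739  0.27136994] 0.0636910713588131 [ 1.27  0.83 -0.87  1.44 -0.35  1.57  0.45]
T [-86.1, -1.2, 38.9] R [-0.9, -0.2, 0.4] rows 2.3 0.1
T [-162.4, -1.1, 82.6] R [-0.9, -0.2, 0.4] rows 4.4 0.1
T [-169.4, -1.1, 86.6] R [-0.9, -0.2, 0.4] rows 4.6 0.1
```

send_rows([
  {"translation": [-12,-1,-2],"rotation": [-1,0,0],"grip": 1},
  {"translation": [-45,-1,15],"rotation": [-1,0,0],"grip": 1},
  {"translation": [-78,-1,34],"rotation": [-1,0,0],"grip": 1},
  {"translation": [-108,-1,52],"rotation": [-1,0,0],"grip": 1},
  {"translation": [-135,-1,67],"rotation": [-1,0,0],"grip": 1},
  {"translation": [-155,-1,78],"rotation": [-1,0,0],"grip": 1},
  {"translation": [-162,-1,82],"rotation": [-1,0,0],"grip": 1},
  {"translation": [-162,-1,82],"rotation": [-1,0,0],"grip": 1},
])

```text
clock: 21.42
tool_pos: [0.5168, -0.2782, 0.0872]
orientation: [-0.337, 0.64, 0.582, 0.373]
contact_force: [-0.5, 0.7, -1.8]
width: 0.0639
finger_force: 29.9
```

```bash
python3 - <<'E'
from h import *
p,R,s=cur();print(p,s["contact_force"]);t=np.load("t.npy");print(t)
R1=tool(-5.6,60)
step(p,R,(t,R1))
E
```

```text
[ 0.51684957 -0.27822806  0.08716869] [-0.50768986  0.70393801 -1.80250305]
[ 0.51796482 -0.27748664  0.07736341]
T [-8.1, 1.0, 5.6] R [0.1, -0.4, 0.2] rows 0.2 0.1
```

send_rows([
  {"translation": [-2,1,1],"rotation": [0,0,0],"grip": 1},
  {"translation": [-4,1,2],"rotation": [0,0,0],"grip": 1},
  {"translation": [-5,1,3],"rotation": [0,0,0],"grip": 1},
  {"translation": [-6,1,4],"rotation": [0,0,0],"grip": 1},
  {"translation": [-6,1,4],"rotation": [0,0,0],"grip": 1},
  {"translation": [-6,1,4],"rotation": [0,0,0],"grip": 1},
  {"translation": [-6,1,4],"rotation": [0,0,0],"grip": 1},
  {"translation": [-6,1,4],"rotation": [0,0,0],"grip": 1},
])

```text
clock: 22.08
tool_pos: [0.5197, -0.2777, 0.0837]
orientation: [-0.335, 0.639, 0.583, 0.374]
contact_force: [0.7, -1.2, 1.3]
width: 0.0637
finger_force: 29.8
```

send_rows([
  {"translation": [-1,0,1],"rotation": [0,0,0],"grip": 1},
  {"translation": [-2,0,1],"rotation": [0,0,0],"grip": 1},
  {"translation": [-2,0,1],"rotation": [0,0,0],"grip": 1},
  {"translation": [-2,0,1],"rotation": [0,0,0],"grip": 1},
  {"translation": [-2,0,1],"rotation": [0,0,0],"grip": 1},
  {"translation": [-2,0,1],"rotation": [0,0,0],"grip": 1},
  {"translation": [-2,0,1],"rotation": [0,0,0],"grip": 1},
  {"translation": [-2,0,1],"rotation": [0,0,0],"grip": 1},
])

```text
clock: 22.75
tool_pos: [0.5197, -0.2775, 0.0836]
orientation: [-0.336, 0.638, 0.583, 0.375]
contact_force: [-2.5, -2.9, 9.6]
width: 0.0638
finger_force: 29.8
```

Firm contact with the floor. Releasing, then heading to the next flask.

send_rows([
  {"translation": [1,0,-1],"rotation": [0,0,0],"grip": 1},
  {"translation": [1,0,-1],"rotation": [0,0,0],"grip": -1},
  {"translation": [1,0,-1],"rotation": [0,0,0],"grip": -1},
  {"translation": [1,0,-1],"rotation": [0,0,0],"grip": -1},
  {"translation": [1,0,-1],"rotation": [0,0,0],"grip": -1},
  {"translation": [1,0,-1],"rotation": [0,0,0],"grip": -1},
  {"translation": [1,0,-10],"rotation": [0,0,0],"grip": -1},
  {"translation": [1,0,-30],"rotation": [0,0,0],"grip": -1},
])

```text
clock: 23.42
tool_pos: [0.516, -0.3009, 0.096]
orientation: [-0.337, 0.637, 0.583, 0.373]
contact_force: [0.4, 0.4, -0.3]
width: 0.0865
finger_force: 0.0
```

send_rows([
  {"translation": [0,0,-30],"rotation": [0,0,0],"grip": -1},
  {"translation": [20,0,-50],"rotation": [0,0,0],"grip": -1},
  {"translation": [50,0,-65],"rotation": [0,0,0],"grip": -1},
  {"translation": [80,0,-85],"rotation": [0,0,0],"grip": -1},
  {"translation": [110,0,-100],"rotation": [0,0,0],"grip": -1},
  {"translation": [130,0,-110],"rotation": [0,0,0],"grip": -1},
  {"translation": [130,0,-110],"rotation": [0,0,0],"grip": -1},
  {"translation": [130,0,-110],"rotation": [0,0,0],"grip": -1},
])

```text
clock: 24.08
tool_pos: [0.5127, -0.3341, 0.2648]
orientation: [-0.334, 0.639, 0.584, 0.373]
contact_force: [-0.8, -0.2, -0.7]
width: 0.0868
finger_force: 0.0
```

```bash
python3 - <<'E'
from h import *
p,R,s=cur();print(p,s["width"],s["q"].round(2))
# next: C (.5745,.3825) a=14.6
step(p,R,((.52,0,.26),tool(0,5)))
T=read_camera("top");J=read_camera("scene");cv2.imwrite("pics/s8.png",np.hstack([cv2.resize(T[180:300,340:500],(400,300),interpolation=cv2.INTER_CUBIC),cv2.resize(J[140:290,170:370],(400,300),interpolation=cv2.INTER_CUBIC)]))
E
```

```text
[ 0.51270587 -0.33409916  0.26477537] 0.08683854977950711 [ 1.29  0.88 -0.83  1.32 -0.32  1.65  0.47]
T [162.2, -24.7, 291.2] R [3.5, -55.0, -4.5] rows 8.0 7.7
```

View pics/s8.png

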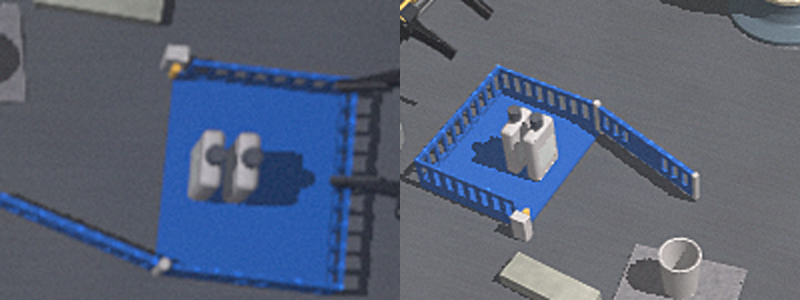

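Two flasks stand side by side in the crate (top crop (208,165) and (245,165)). Now flask C.

send_rows([
  {"translation": [20,-3,36],"rotation": [0,-7,-1],"grip": -1},
  {"translation": [40,-6,73],"rotation": [1,-14,-1],"grip": -1},
  {"translation": [60,-9,110],"rotation": [1,-21,-2],"grip": -1},
  {"translation": [80,-12,146],"rotation": [2,-28,-2],"grip": -1},
  {"translation": [100,-15,182],"rotation": [2,-35,-3],"grip": -1},
  {"translation": [120,-18,218],"rotation": [3,-42,-3],"grip": -1},
  {"translation": [141,-21,254],"rotation": [3,-49,-4],"grip": -1},
  {"translation": [162,-25,290],"rotation": [3,-55,-4],"grip": -1},
])

```text
clock: 24.85
tool_pos: [0.5186, 0.0006, 0.2604]
orientation: [-0.029, 0.711, 0.702, 0.031]
contact_force: [0.4, 0.7, -0.9]
width: 0.087
finger_force: 0.0
```

```bash
python3 - <<'E'
from h import *
p,R,s=cur();print(p,s["q"].round(2))
a=14.6;d=np.array([-np.sin(np.radians(a)),np.cos(np.radians(a))])
g=np.array([.5745,.3825])+.022*d;print(g)
step(p,R,((*g,.12),tool(a,-30)))
E
```

```text
[0.51864521 0.00055072 0.26036919] [ 0.67  0.28 -0.84  1.82  0.14  1.12 -0.22]
[0.56895447 0.4037896 ]
T [390.5, 44.8, 174.2] R [-3.2, -34.6, -15.2] rows 10.3 5.3
```

send_rows([
  {"translation": [36,4,10],"rotation": [0,-4,-2],"grip": -1},
  {"translation": [74,8,20],"rotation": [0,-8,-4],"grip": -1},
  {"translation": [112,13,30],"rotation": [-1,-12,-6],"grip": -1},
  {"translation": [150,17,40],"rotation": [-1,-16,-8],"grip": -1},
  {"translation": [188,22,50],"rotation": [-2,-20,-9],"grip": -1},
  {"translation": [226,26,60],"rotation": [-2,-24,-11],"grip": -1},
  {"translation": [264,30,75],"rotation": [-3,-28,-13],"grip": -1},
  {"translation": [300,34,90],"rotation": [-3,-32,-15],"grip": -1},
])

```text
clock: 25.52
tool_pos: [0.5566, 0.3072, 0.1958]
orientation: [0.187, 0.595, 0.769, -0.144]
contact_force: [0.9, -0.6, 0.7]
width: 0.0873
finger_force: 0.0
```

```bash
python3 - <<'E'
from h import *
p,R,s=cur();print(p,s["q"].round(2))
a=14.6;g=np.array([.569,.4038])
step(p,R,((*g,.12),tool(a,-30)))
E
```

```text
[0.55657284 0.30722723 0.19584232] [-0.3   0.65 -0.73  1.54  0.76  1.51 -0.95]
T [115.1, 36.2, 26.0] R [0.0, -2.7, -0.1] rows 3.0 0.4
```

send_rows([
  {"translation": [38,12,8],"rotation": [0,-1,0],"grip": -1},
  {"translation": [76,24,17],"rotation": [0,-2,0],"grip": -1},
  {"translation": [110,36,26],"rotation": [0,-3,0],"grip": -1},
  {"translation": [115,36,26],"rotation": [0,-3,0],"grip": -1},
  {"translation": [115,36,26],"rotation": [0,-3,0],"grip": -1},
  {"translation": [115,36,26],"rotation": [0,-3,0],"grip": -1},
  {"translation": [115,36,26],"rotation": [0,-3,0],"grip": -1},
  {"translation": [115,36,26],"rotation": [0,-3,0],"grip": -1},
])

```text
clock: 26.18
tool_pos: [0.5711, 0.4004, 0.1244]
orientation: [0.206, 0.594, 0.762, -0.157]
contact_force: [0.7, 0.6, 0.5]
width: 0.0874
finger_force: 0.0
```

```bash
python3 - <<'E'
from h import *
p,R,s=cur();print(p,s["q"].round(2))
m=camera_model("wrist");I=read_camera("wrist");flasks(I,m)
a=14.6;g=np.array([.569,.4038])
step(p,R,((*g,.010),tool(a,-30)))
E
```

```text
[0.57110705 0.40035234 0.12443308] [-0.48  0.84 -0.67  1.37  0.83  1.56 -1.05]
321 170 7126.5 world [569.4 399.3] [62.8 77.5] 14.7 touch False
127 149 12412.5 world [437.8 380.1] [ 70.1 104.2] 23.5 touch False
T [60.6, -1.8, 97.1] R [0.1, 0.0, -0.5] rows 2.7 0.1
```

send_rows([
  {"translation": [19,-1,31],"rotation": [0,0,0],"grip": -1},
  {"translation": [38,-1,62],"rotation": [0,0,0],"grip": -1},
  {"translation": [53,-2,85],"rotation": [0,0,0],"grip": -1},
  {"translation": [60,-2,96],"rotation": [0,0,0],"grip": -1},
  {"translation": [61,-2,97],"rotation": [0,0,0],"grip": -1},
  {"translation": [61,-2,97],"rotation": [0,0,0],"grip": -1},
  {"translation": [61,-2,97],"rotation": [0,0,0],"grip": -1},
  {"translation": [61,-2,97],"rotation": [0,0,0],"grip": 1},
])

```text
clock: 26.9
tool_pos: [0.568, 0.4068, 0.0103]
orientation: [0.206, 0.593, 0.763, -0.156]
contact_force: [0.7, -0.4, 0.5]
width: 0.0847
finger_force: 0.0
```

send_rows([
  {"translation": [0,0,0],"rotation": [0,0,0],"grip": 1},
  {"translation": [0,0,0],"rotation": [0,0,0],"grip": 1},
  {"translation": [0,0,0],"rotation": [0,0,0],"grip": 1},
  {"translation": [0,0,0],"rotation": [0,0,0],"grip": 1},
  {"translation": [0,0,0],"rotation": [0,0,0],"grip": 1},
  {"translation": [0,0,0],"rotation": [0,0,0],"grip": 1},
  {"translation": [0,0,0],"rotation": [0,0,0],"grip": 1},
  {"translation": [0,0,0],"rotation": [0,0,0],"grip": 1},
])

```text
clock: 27.57
tool_pos: [0.5671, 0.4059, 0.0085]
orientation: [0.206, 0.592, 0.763, -0.158]
contact_force: [-1.0, -0.9, 4.9]
width: 0.0639
finger_force: 30.0
```

```bash
python3 - <<'E'
from h import *
p,R,s=cur();print(p,s["width"],s["finger_force"],s["contact_force"]);print(Rn.from_matrix(tool(14.6,-30).T@R).as_rotvec(degrees=True))
np.save("g.npy",p)
step(p,R,(p+[0,0,.16],R),(p+[0,-.07,.2],tool(12,0)))
E
```

```text
[0.56713902 0.40594904 0.00847029] 0.06389074895078538 29.99773193601868 [-0.99743896 -0.94852193  4.87753784]
[-0.07185681 -0.04676333  0.27362346]
T [-80.1, 0.6, -138.5] R [0.0, 0.0, 0.0] rows 3.8 0.0
T [-158.9, -16.7, -139.2] R [0.8, 30.0, 2.3] rows 5.1 4.2
```

send_rows([
  {"translation": [-10,0,-17],"rotation": [0,0,0],"grip": 1},
  {"translation": [-28,0,-48],"rotation": [0,0,0],"grip": 1},
  {"translation": [-47,0,-82],"rotation": [0,0,0],"grip": 1},
  {"translation": [-67,0,-115],"rotation": [0,0,0],"grip": 1},
  {"translation": [-88,-4,-143],"rotation": [0,7,1],"grip": 1},
  {"translation": [-112,-8,-155],"rotation": [0,14,1],"grip": 1},
  {"translation": [-137,-12,-155],"rotation": [1,21,2],"grip": 1},
  {"translation": [-162,-16,-150],"rotation": [1,28,2],"grip": 1},
])

```text
clock: 28.23
tool_pos: [0.5671, 0.3409, 0.2231]
orientation: [0.012, 0.627, 0.779, -0.008]
contact_force: [1.4, 0.1, -3.3]
width: 0.0636
finger_force: 30.0
```

```bash
python3 - <<'E'
from h import *
p,R,s=cur();print(p,s["width"],s["q"].round(2))
step(p,R,((.56,.02,.26),tool(3,35)))
R1=tool(-5.6,60);t=place(np.load("g.npy"),tool(14.6,-30),[.573,.385,.012],-.019,R1)
# empirical: real contact came 5-6 mm higher
print(t);np.save("t.npy",t)
E
```

```text
[0.56709313 0.34085293 0.22307122] 0.06361854885487166 [-0.03  0.61 -0.9   1.53  0.52  1.27 -0.8 ]
T [-312.8, -75.6, -28.5] R [-2.6, 36.5, 9.2] rows 7.7 5.3
[ 0.51310112 -0.31435829  0.07774995]
```

send_rows([
  {"translation": [-36,-9,-4],"rotation": [0,4,1],"grip": 1},
  {"translation": [-75,-18,-8],"rotation": [0,8,2],"grip": 1},
  {"translation": [-115,-28,-12],"rotation": [-1,13,3],"grip": 1},
  {"translation": [-155,-37,-16],"rotation": [-1,18,4],"grip": 1},
  {"translation": [-195,-47,-20],"rotation": [-2,23,6],"grip": 1},
  {"translation": [-235,-57,-24],"rotation": [-2,28,7],"grip": 1},
  {"translation": [-275,-67,-28],"rotation": [-2,33,8],"grip": 1},
  {"translation": [-312,-76,-29],"rotation": [-3,37,9],"grip": 1},
])

```text
clock: 28.9
tool_pos: [0.559, 0.0181, 0.2596]
orientation: [-0.217, 0.657, 0.69, 0.209]
contact_force: [1.2, -0.0, -2.9]
width: 0.0638
finger_force: 30.0
```

```bash
python3 - <<'E'
from h import *
p,R,s=cur();print(p,s["width"],s["q"].round(2))
R1=tool(-5.6,60);t=np.load("t.npy")
step(p,R,(t*[1,1,0]+[0,.15,.29],tool(-2,50)),(t*[1,1,0]+[0,0,.29],R1))
E
```

```text
[0.55901041 0.01808087 0.25961034] 0.06376871096393841 [ 1.04  0.67 -1.24  1.72  0.02  1.13 -0.07]
T [-129.7, -54.4, -128.6] R [-3.1, 14.9, 3.6] rows 4.6 2.2
T [-252.2, -61.6, -214.8] R [-6.1, 24.8, 5.8] rows 8.1 3.7
```

send_rows([
  {"translation": [-24,-8,-22],"rotation": [-1,2,1],"grip": 1},
  {"translation": [-50,-16,-45],"rotation": [-1,4,1],"grip": 1},
  {"translation": [-76,-24,-68],"rotation": [-2,7,2],"grip": 1},
  {"translation": [-102,-32,-91],"rotation": [-2,10,2],"grip": 1},
  {"translation": [-102,-32,-91],"rotation": [-2,10,2],"grip": 1},
  {"translation": [-102,-32,-91],"rotation": [-2,10,2],"grip": 1},
  {"translation": [-102,-32,-91],"rotation": [-2,10,2],"grip": 1},
  {"translation": [-102,-32,-91],"rotation": [-2,10,2],"grip": 1},
])

```text
clock: 29.57
tool_pos: [0.5334, -0.1137, 0.2752]
orientation: [-0.269, 0.651, 0.656, 0.272]
contact_force: [0.2, -1.1, -2.5]
width: 0.0638
finger_force: 30.0
```

```bash
python3 - <<'E'
from h import *
p,R,s=cur();print(p,s["width"],s["q"].round(3))
R1=tool(-5.6,60);t=np.load("t.npy")
step(p,R,(t*[1,1,0]+[0,0,.285],R1))
E
```

```text
[ 0.53344804 -0.1136769   0.27518563] 0.06380285135504446 [ 1.278  0.784 -1.27   1.644 -0.043  1.295  0.109]
T [-134.9, -21.2, -148.8] R [-4.5, 15.0, 3.9] rows 4.8 2.2
```

send_rows([
  {"translation": [-26,-4,-30],"rotation": [-1,3,1],"grip": 1},
  {"translation": [-54,-8,-60],"rotation": [-2,6,2],"grip": 1},
  {"translation": [-82,-13,-90],"rotation": [-3,9,3],"grip": 1},
  {"translation": [-110,-17,-120],"rotation": [-4,13,4],"grip": 1},
  {"translation": [-130,-21,-143],"rotation": [-4,15,4],"grip": 1},
  {"translation": [-135,-21,-149],"rotation": [-4,15,4],"grip": 1},
  {"translation": [-135,-21,-149],"rotation": [-4,15,4],"grip": 1},
  {"translation": [-135,-21,-149],"rotation": [-4,15,4],"grip": 1},
])

```text
clock: 30.23
tool_pos: [0.5138, -0.3143, 0.285]
orientation: [-0.339, 0.641, 0.582, 0.368]
contact_force: [-0.2, 0.3, -2.3]
width: 0.0639
finger_force: 30.0
```

```bash
python3 - <<'E'
from h import *
p,R,s=cur();print(p,s["width"],s["q"].round(3));t=np.load("t.npy");print(t)
R1=tool(-5.6,60)
step(p,R,(t+[0,0,.10],R1),(t+[0,0,.010],R1))
E
```

```text
[ 0.51378259 -0.31429226  0.28504811] 0.0639250757792224 [ 1.416  1.011 -1.213  1.335 -0.095  1.616  0.211]
[ 0.51310112 -0.31435829  0.07774995]
T [-93.0, -0.0, 53.5] R [-0.4, -0.0, -0.2] rows 2.6 0.1
T [-171.0, 0.5, 98.4] R [-0.4, -0.0, -0.2] rows 4.7 0.1
```

send_rows([
  {"translation": [-30,0,17],"rotation": [0,0,0],"grip": 1},
  {"translation": [-62,0,36],"rotation": [0,0,0],"grip": 1},
  {"translation": [-93,0,54],"rotation": [0,0,0],"grip": 1},
  {"translation": [-122,0,70],"rotation": [0,0,0],"grip": 1},
  {"translation": [-147,0,84],"rotation": [0,0,0],"grip": 1},
  {"translation": [-164,0,94],"rotation": [0,0,0],"grip": 1},
  {"translation": [-170,0,98],"rotation": [0,0,0],"grip": 1},
  {"translation": [-170,0,98],"rotation": [0,0,0],"grip": 1},
])

```text
clock: 30.9
tool_pos: [0.5117, -0.314, 0.0878]
orientation: [-0.34, 0.641, 0.581, 0.368]
contact_force: [0.1, -0.7, -2.2]
width: 0.0636
finger_force: 30.0
```

send_rows([
  {"translation": [-2,0,1],"rotation": [0,0,0],"grip": 1},
  {"translation": [-4,0,2],"rotation": [0,0,0],"grip": 1},
  {"translation": [-5,0,3],"rotation": [0,0,0],"grip": 1},
  {"translation": [-6,0,4],"rotation": [0,0,0],"grip": 1},
  {"translation": [-6,0,4],"rotation": [0,0,0],"grip": 1},
  {"translation": [-6,0,4],"rotation": [0,0,0],"grip": 1},
  {"translation": [-6,0,4],"rotation": [0,0,0],"grip": 1},
  {"translation": [-6,0,4],"rotation": [0,0,0],"grip": 1},
])

```text
clock: 31.57
tool_pos: [0.5123, -0.3157, 0.0827]
orientation: [-0.338, 0.642, 0.581, 0.369]
contact_force: [-2.4, -3.0, 5.4]
width: 0.0636
finger_force: 30.0
```

```bash
python3 - <<'E'
from h import *
p,R,s=cur();print(p,s["contact_force"],s["q"].round(2));t=np.load("t.npy");print(t)
step(p,R,(t,tool(-5.6,60)))
E
```

```text
[ 0.5122678  -0.31565491  0.08271129] [-2.44697935 -2.96161074  5.36999727] [ 1.39  1.22 -1.09  1.42  0.05  1.43  0.36]
[ 0.51310112 -0.31435829  0.07774995]
T [-3.6, 0.7, 3.7] R [-0.2, -0.1, -0.2] rows 0.1 0.0
```

send_rows([
  {"translation": [0,0,0],"rotation": [0,0,0],"grip": 1},
  {"translation": [0,0,0],"rotation": [0,0,0],"grip": -1},
  {"translation": [0,0,0],"rotation": [0,0,0],"grip": -1},
  {"translation": [0,0,0],"rotation": [0,0,0],"grip": -1},
  {"translation": [0,0,0],"rotation": [0,0,0],"grip": -1},
  {"translation": [0,0,0],"rotation": [0,0,0],"grip": -1},
  {"translation": [0,0,-10],"rotation": [0,0,0],"grip": -1},
  {"translation": [0,0,-30],"rotation": [0,0,0],"grip": -1},
])

```text
clock: 32.23
tool_pos: [0.5086, -0.3394, 0.0955]
orientation: [-0.341, 0.641, 0.581, 0.368]
contact_force: [0.3, -0.2, -0.3]
width: 0.0866
finger_force: 0.0
```

send_rows([
  {"translation": [0,0,-30],"rotation": [0,0,0],"grip": -1},
  {"translation": [20,0,-50],"rotation": [0,0,0],"grip": -1},
  {"translation": [50,0,-65],"rotation": [0,0,0],"grip": -1},
  {"translation": [80,0,-75],"rotation": [0,0,0],"grip": -1},
  {"translation": [115,0,-80],"rotation": [0,0,0],"grip": -1},
  {"translation": [145,0,-80],"rotation": [0,0,0],"grip": -1},
  {"translation": [150,0,-80],"rotation": [0,0,0],"grip": -1},
  {"translation": [150,0,-80],"rotation": [0,0,0],"grip": -1},
])

```text
clock: 32.9
tool_pos: [0.5117, -0.335, 0.2687]
orientation: [-0.337, 0.641, 0.583, 0.368]
contact_force: [0.1, -0.1, -0.9]
width: 0.087
finger_force: 0.0
```

```bash
python3 - <<'E'
from h import *
p,R,s=cur();print(p,s["width"],s["q"].round(2))
step(p,R,((.50,-.02,.27),tool(0,5)))
mt=camera_model("top");T=read_camera("top");cv2.imwrite("pics/t9.png",T);hsv=cv2.cvtColor(T,cv2.COLOR_BGR2HSV);w=(hsv[...,2]>110)&(hsv[...,1]<60)
for u,v,a,c in blobs(w,60):
    X=onz(mt,(u,v),.106)[:2]-CR
    if abs(X@ux)<.13 and abs(X@uy)<.11: print(u,v,a,(X@ux).round(3),(X@uy).round(3),c[:,0].min(0),c[:,0].max(0))
E
```

```text
[ 0.51168942 -0.33500785  0.26870631] 0.0869805838166813 [ 1.41  1.03 -1.19  1.31 -0.08  1.64  0.24]
T [157.7, -41.2, 269.8] R [2.8, -54.9, -4.8] rows 7.6 7.7
451.5648148148148 248.55671296296293 144.0 -0.007 -0.013 [444 236] [457 262]
437.49318463444854 244.96406443618338 134.5 -0.001 0.026 [433 233] [443 256]
421.426457789382 244.9634464751958 191.5 -0.006 0.069 [415 232] [429 259]
```

send_rows([
  {"translation": [20,-5,33],"rotation": [0,-7,-1],"grip": -1},
  {"translation": [39,-10,67],"rotation": [1,-14,-1],"grip": -1},
  {"translation": [59,-15,101],"rotation": [1,-21,-2],"grip": -1},
  {"translation": [79,-20,135],"rotation": [1,-28,-2],"grip": -1},
  {"translation": [99,-26,169],"rotation": [2,-35,-3],"grip": -1},
  {"translation": [118,-31,203],"rotation": [2,-42,-4],"grip": -1},
  {"translation": [138,-36,237],"rotation": [3,-49,-4],"grip": -1},
  {"translation": [158,-41,270],"rotation": [3,-55,-5],"grip": -1},
])

```text
clock: 33.62
tool_pos: [0.5005, -0.0203, 0.2687]
orientation: [-0.03, 0.707, 0.706, 0.028]
contact_force: [1.2, 1.1, -0.2]
width: 0.0869
finger_force: 0.0
```

```bash
python3 - <<'E'
from h import *
p,R,s=cur();print(p,s["q"].round(2))
a=23.6;d=np.array([-np.sin(np.radians(a)),np.cos(np.radians(a))])
g=np.array([.437,.378])+.022*d;print(g)
step(p,R,((.44,.29,.2),tool(a,-20)),((*g,.12),tool(a,-30)))
E
```

```text
[ 0.50050499 -0.02026018  0.26872241] [ 0.96  0.35 -1.18  1.83  0.26  1.17 -0.29]
[0.42819232 0.39815998]
T [303.5, -60.4, 94.1] R [-3.3, -24.4, -23.6] rows 7.8 4.8
T [404.7, -72.1, 182.8] R [-5.4, -34.2, -23.4] rows 10.8 5.8
```

send_rows([
  {"translation": [34,-6,10],"rotation": [0,-3,-3],"grip": -1},
  {"translation": [72,-13,20],"rotation": [0,-6,-6],"grip": -1},
  {"translation": [110,-20,30],"rotation": [-1,-9,-9],"grip": -1},
  {"translation": [148,-28,42],"rotation": [-1,-12,-12],"grip": -1},
  {"translation": [186,-36,54],"rotation": [-2,-15,-15],"grip": -1},
  {"translation": [225,-44,68],"rotation": [-2,-18,-18],"grip": -1},
  {"translation": [264,-52,82],"rotation": [-3,-21,-21],"grip": -1},
  {"translation": [303,-60,94],"rotation": [-3,-24,-24],"grip": -1},
])

```text
clock: 34.28
tool_pos: [0.4398, 0.2887, 0.2]
orientation: [0.14, 0.535, 0.828, -0.094]
contact_force: [0.9, 0.1, 0.9]
width: 0.0872
finger_force: 0.0
```

```bash
python3 - <<'E'
from h import *
p,R,s=cur();print(p,s["q"].round(2))
a=23.6
step(p,R,((.428,.398,.12),tool(a,-30)))
E
```

```text
[0.43976649 0.28872199 0.20002169] [-0.07  0.52 -1.05  1.83  0.72  1.37 -0.95]
T [125.2, 34.4, 40.4] R [-0.1, -10.5, 0.6] rows 3.3 1.5
```

send_rows([
  {"translation": [30,8,9],"rotation": [0,-3,0],"grip": -1},
  {"translation": [66,18,21],"rotation": [0,-6,0],"grip": -1},
  {"translation": [102,28,33],"rotation": [0,-9,0],"grip": -1},
  {"translation": [125,34,40],"rotation": [0,-10,0],"grip": -1},
  {"translation": [125,34,40],"rotation": [0,-10,0],"grip": -1},
  {"translation": [125,34,40],"rotation": [0,-10,0],"grip": -1},
  {"translation": [125,34,40],"rotation": [0,-10,0],"grip": -1},
  {"translation": [125,34,40],"rotation": [0,-10,0],"grip": -1},
])

```text
clock: 34.95
tool_pos: [0.4289, 0.3963, 0.1232]
orientation: [0.211, 0.527, 0.811, -0.139]
contact_force: [-0.5, -0.2, -0.8]
width: 0.0866
finger_force: 0.0
```

```bash
python3 - <<'E'
from h import *
p,R,s=cur();print(p,s["q"].round(2))
m=camera_model("wrist");I=read_camera("wrist");flasks(I,m)
step(p,R,((.428,.398,.010),tool(23.6,-30)))
E
```

```text
[0.42893328 0.39634598 0.12321249] [-0.45  0.75 -0.9   1.68  0.87  1.51 -1.21]
346 132 130641.0 world [419.1 402.1] [589.9 198.3] 24.2 touch True
T [57.0, 0.2, 97.8] R [0.0, -0.7, 0.4] rows 2.7 0.1
```

```bash
python3 - <<'E'
from h import *
m=camera_model("wrist");I=read_camera("wrist");cv2.imwrite("pics/w10.png",I)
g=cv2.cvtColor(I,cv2.COLOR_BGR2GRAY);print(np.percentile(g[:260],[5,25,50,75,95]))
for th in(170,190,210):
    w=(g>th);w[262:]=0
    for u,v,a,c in blobs(w,1500,20000):
        r=cv2.minAreaRect(np.array([onz(m,q[0],.0235)[:2]*1000 for q in c],np.float32));print(th,round(u),round(v),a,np.round(r[0],1),np.round(r[1],1),round(r[2],1))
E
```

```text
[ 77. 143. 146. 149. 174.]
170 319 171 6244.0 [425.1 396. ] [61.9 68.5] 24.0
170 408 20 3372.5 [429.  505.7] [52.5 19.7] 20.1
190 319 172 6108.5 [425.1 395.6] [61.4 67.8] 24.0
210 319 171 5992.5 [425.2 395.6] [60.8 67.8] 24.0
```

send_rows([
  {"translation": [18,-2,31],"rotation": [0,0,0],"grip": -1},
  {"translation": [36,-2,62],"rotation": [0,0,0],"grip": -1},
  {"translation": [50,-2,85],"rotation": [0,0,0],"grip": -1},
  {"translation": [56,-2,97],"rotation": [0,0,0],"grip": -1},
  {"translation": [57,-2,98],"rotation": [0,0,0],"grip": -1},
  {"translation": [57,-2,98],"rotation": [0,0,0],"grip": -1},
  {"translation": [57,-2,98],"rotation": [0,0,0],"grip": -1},
  {"translation": [57,-2,98],"rotation": [0,0,0],"grip": 1},
])

```text
clock: 35.72
tool_pos: [0.4251, 0.3998, 0.0114]
orientation: [0.211, 0.526, 0.812, -0.137]
contact_force: [-0.4, 1.4, -0.2]
width: 0.0846
finger_force: 0.0
```

send_rows([
  {"translation": [0,0,0],"rotation": [0,0,0],"grip": 1},
  {"translation": [0,0,0],"rotation": [0,0,0],"grip": 1},
  {"translation": [0,0,0],"rotation": [0,0,0],"grip": 1},
  {"translation": [0,0,0],"rotation": [0,0,0],"grip": 1},
  {"translation": [0,0,0],"rotation": [0,0,0],"grip": 1},
  {"translation": [0,0,0],"rotation": [0,0,0],"grip": 1},
  {"translation": [0,0,0],"rotation": [0,0,0],"grip": 1},
  {"translation": [0,0,0],"rotation": [0,0,0],"grip": 1},
])

```text
clock: 36.38
tool_pos: [0.424, 0.3988, 0.01]
orientation: [0.211, 0.526, 0.812, -0.139]
contact_force: [-1.8, -0.3, 5.4]
width: 0.0638
finger_force: 30.0
```

```bash
python3 - <<'E'
from h import *
p,R,s=cur();print(p,s["width"],s["finger_force"],s["contact_force"],s["q"].round(2));print(Rn.from_matrix(tool(23.6,-30).T@R).as_rotvec(degrees=True))
np.save("g.npy",p)
step(p,R,(p+[0,0,.16],R),((.48,.31,.22),tool(14,0)))
E
```

```text
[0.42404064 0.39878124 0.01000788] 0.0637815961011805 29.960688311948616 [-1.77520284 -0.32272088  5.41020681] [-0.5   0.89 -0.83  1.73  0.97  1.39 -1.33]
[-0.03854854  0.76300631 -0.5709293 ]
T [-78.1, -0.7, -139.6] R [0.0, 0.0, 0.0] rows 3.8 0.0
T [-193.3, 13.9, -132.6] R [2.3, 29.2, 10.0] rows 5.6 4.3
```

send_rows([
  {"translation": [-10,0,-17],"rotation": [0,0,0],"grip": 1},
  {"translation": [-28,0,-48],"rotation": [0,0,0],"grip": 1},
  {"translation": [-47,0,-82],"rotation": [0,0,0],"grip": 1},
  {"translation": [-67,0,-115],"rotation": [0,0,0],"grip": 1},
  {"translation": [-96,3,-136],"rotation": [0,7,3],"grip": 1},
  {"translation": [-126,6,-142],"rotation": [1,14,5],"grip": 1},
  {"translation": [-158,9,-142],"rotation": [2,21,8],"grip": 1},
  {"translation": [-190,13,-138],"rotation": [2,28,10],"grip": 1},
])

```text
clock: 37.05
tool_pos: [0.4776, 0.317, 0.2238]
orientation: [0.021, 0.612, 0.79, -0.008]
contact_force: [1.4, -0.2, -2.4]
width: 0.0641
finger_force: 30.0
```

```bash
python3 - <<'E'
from h import *
p,R,s=cur();print(p,s["width"],s["q"].round(2))
R1=tool(-5.6,60);t=place(np.load("g.npy"),tool(23.6,-30),[.4325,.3805,.012],-.058,R1);print(t);np.save("t.npy",t)
step(p,R,((.51,.14,.24),tool(5,15)),((.53,.0,.26),tool(0,30)))
E
```

```text
[0.47759517 0.3170027  0.2237787 ] 0.06407642194122676 [ 0.12  0.54 -1.13  1.74  0.56  1.23 -0.91]
[ 0.50910369 -0.35469833  0.07613895]
T [-180.0, -12.8, -8.5] R [-0.3, 17.4, 9.6] rows 4.3 2.8
T [-321.3, -28.3, -22.6] R [-2.8, 32.2, 14.5] rows 7.8 4.9
```

send_rows([
  {"translation": [-34,-2,-2],"rotation": [0,3,2],"grip": 1},
  {"translation": [-70,-5,-3],"rotation": [0,6,4],"grip": 1},
  {"translation": [-107,-8,-5],"rotation": [0,10,6],"grip": 1},
  {"translation": [-144,-10,-7],"rotation": [0,14,8],"grip": 1},
  {"translation": [-175,-13,-8],"rotation": [0,17,10],"grip": 1},
  {"translation": [-180,-13,-8],"rotation": [0,17,10],"grip": 1},
  {"translation": [-180,-13,-8],"rotation": [0,17,10],"grip": 1},
  {"translation": [-180,-13,-8],"rotation": [0,17,10],"grip": 1},
])

```text
clock: 37.72
tool_pos: [0.5084, 0.1387, 0.2377]
orientation: [-0.094, 0.674, 0.729, 0.08]
contact_force: [-0.9, 1.8, -2.0]
width: 0.0638
finger_force: 30.0
```

```bash
python3 - <<'E'
from h import *
p,R,s=cur();print(p,s["width"],s["q"].round(3))
step(p,R,((.53,.0,.27),tool(0,30)),((.53,-.1,.28),tool(-3,40)))
E
```

```text
[0.50842442 0.13868035 0.23774128] 0.06384093709753351 [ 0.765  0.523 -1.304  1.842  0.309  1.075 -0.536]
T [-127.8, 10.2, -65.7] R [-2.3, 15.8, 4.0] rows 3.5 2.3
T [-222.0, 2.1, -99.7] R [-4.0, 25.8, 6.5] rows 5.8 3.8
```

Joint 3 is drifting toward its limit (-1.30 of -1.39). I will tilt back, carry the flask over the crate nearly level and tilt it up there, which should unwind the joint.

```bash
python3 - <<'E'
from h import *
p,R,s=cur()
step(p,R,((.515,.139,.25),tool(5,-25)))
E
```

```text
T [2.8, 6.5, -12.0] R [-0.6, -39.2, -0.4] rows 0.3 5.5
```

send_rows([
  {"translation": [0,0,-2],"rotation": [0,-6,0],"grip": 1},
  {"translation": [0,1,-4],"rotation": [0,-13,0],"grip": 1},
  {"translation": [1,3,-6],"rotation": [0,-20,0],"grip": 1},
  {"translation": [2,4,-9],"rotation": [0,-27,0],"grip": 1},
  {"translation": [3,5,-12],"rotation": [0,-34,0],"grip": 1},
  {"translation": [3,6,-12],"rotation": [0,-39,0],"grip": 1},
  {"translation": [3,6,-12],"rotation": [0,-39,0],"grip": 1},
  {"translation": [3,6,-12],"rotation": [0,-39,0],"grip": 1},
])

```text
clock: 38.38
tool_pos: [0.5133, 0.1439, 0.2501]
orientation: [0.154, 0.659, 0.722, -0.148]
contact_force: [0.8, -0.3, -1.1]
width: 0.0639
finger_force: 30.0
```

```bash
python3 - <<'E'
from h import *
p,R,s=cur();print(p,s["width"],s["q"].round(3))
step(p,R,((.52,-.02,.27),tool(0,-20)),((.52,-.16,.28),tool(-3,-15)))
E
```

```text
[0.51328702 0.14388053 0.25014552] 0.06394900156350687 [ 0.159  0.485 -0.997  1.74   0.704  1.509 -0.938]
T [-157.1, -8.0, 50.4] R [1.4, 4.7, 4.9] rows 4.0 1.0
T [-288.0, -20.5, 99.6] R [2.2, 9.7, 7.8] rows 7.3 1.8
```

send_rows([
  {"translation": [-36,-2,12],"rotation": [0,1,1],"grip": 1},
  {"translation": [-72,-4,24],"rotation": [0,2,2],"grip": 1},
  {"translation": [-108,-6,36],"rotation": [1,3,3],"grip": 1},
  {"translation": [-144,-8,48],"rotation": [1,5,4],"grip": 1},
  {"translation": [-180,-11,60],"rotation": [1,6,5],"grip": 1},
  {"translation": [-216,-14,73],"rotation": [2,7,6],"grip": 1},
  {"translation": [-252,-17,86],"rotation": [2,8,7],"grip": 1},
  {"translation": [-288,-20,100],"rotation": [2,10,8],"grip": 1},
])

```text
clock: 39.05
tool_pos: [0.5187, -0.1661, 0.2816]
orientation: [0.09, 0.723, 0.678, -0.091]
contact_force: [1.6, 1.0, -2.0]
width: 0.0639
finger_force: 30.0
```

```bash
python3 - <<'E'
from h import *
p,R,s=cur();print(p,s["width"],s["q"].round(3));t=np.load("t.npy")
step(p,R,((.515,-.28,.30),tool(-5,20)),(t*[1,1,0]+[0,0,.29],tool(-5.6,60)))
E
```

```text
[ 0.51871675 -0.16611479  0.28159779] 0.06386107368897394 [ 0.873  0.328 -0.98   1.777  0.555  1.263 -0.345]
T [-114.8, 3.6, 11.2] R [0.3, 34.7, 1.4] rows 2.8 4.9
T [-184.7, 2.4, 39.9] R [-0.4, 74.7, 2.1] rows 4.5 10.4
```

send_rows([
  {"translation": [-22,0,2],"rotation": [0,7,0],"grip": 1},
  {"translation": [-45,1,4],"rotation": [0,14,0],"grip": 1},
  {"translation": [-68,2,6],"rotation": [0,21,1],"grip": 1},
  {"translation": [-91,3,8],"rotation": [0,28,1],"grip": 1},
  {"translation": [-114,3,11],"rotation": [0,35,1],"grip": 1},
  {"translation": [-134,3,15],"rotation": [0,42,1],"grip": 1},
  {"translation": [-150,3,24],"rotation": [0,49,1],"grip": 1},
  {"translation": [-165,3,30],"rotation": [0,56,2],"grip": 1},
])

```text
clock: 39.72
tool_pos: [0.5107, -0.3359, 0.2944]
orientation: [-0.237, 0.694, 0.627, 0.262]
contact_force: [-0.1, 0.0, -2.2]
width: 0.0636
finger_force: 30.0
```

```bash
python3 - <<'E'
from h import *
p,R,s=cur();print(p,s["width"],s["q"].round(3));t=np.load("t.npy")
step(p,R,(t*[1,1,0]+[0,0,.28],tool(-5.6,60)))
E
```

```text
[ 0.51074836 -0.33585407  0.29435446] 0.06361753374325763 [ 1.357  0.794 -1.061  1.347 -0.018  1.567  0.278]
T [-23.7, 0.3, -1.7] R [0.2, 18.6, -0.1] rows 0.6 2.6
```

send_rows([
  {"translation": [-10,0,0],"rotation": [0,7,0],"grip": 1},
  {"translation": [-20,0,-1],"rotation": [0,14,0],"grip": 1},
  {"translation": [-24,0,-2],"rotation": [0,19,0],"grip": 1},
  {"translation": [-24,0,-2],"rotation": [0,19,0],"grip": 1},
  {"translation": [-24,0,-2],"rotation": [0,19,0],"grip": 1},
  {"translation": [-24,0,-2],"rotation": [0,19,0],"grip": 1},
  {"translation": [-24,0,-2],"rotation": [0,19,0],"grip": 1},
  {"translation": [-24,0,-2],"rotation": [0,19,0],"grip": 1},
])

```text
clock: 40.38
tool_pos: [0.5107, -0.3488, 0.2824]
orientation: [-0.337, 0.64, 0.584, 0.369]
contact_force: [-0.0, 0.7, -2.0]
width: 0.0639
finger_force: 30.0
```

```bash
python3 - <<'E'
from h import *
p,R,s=cur();print(p,s["width"],s["q"].round(3));t=np.load("t.npy")
step(p,R,(t+[0,0,.10],tool(-5.6,60)),(t+[0,0,.012],tool(-5.6,60)))
E
```

```text
[ 0.51072105 -0.34879407  0.28237738] 0.06392020418353475 [ 1.38   0.979 -1.08   1.265 -0.159  1.681  0.307]
T [-95.0, -1.1, 47.9] R [-0.3, 0.0, 0.2] rows 2.6 0.0
T [-171.2, -1.1, 92.0] R [-0.3, 0.0, 0.2] rows 4.7 0.0
```

send_rows([
  {"translation": [-32,-1,13],"rotation": [0,0,0],"grip": 1},
  {"translation": [-64,-1,30],"rotation": [0,0,0],"grip": 1},
  {"translation": [-95,-1,48],"rotation": [0,0,0],"grip": 1},
  {"translation": [-124,-1,65],"rotation": [0,0,0],"grip": 1},
  {"translation": [-148,-1,79],"rotation": [0,0,0],"grip": 1},
  {"translation": [-164,-1,88],"rotation": [0,0,0],"grip": 1},
  {"translation": [-170,-1,92],"rotation": [0,0,0],"grip": 1},
  {"translation": [-170,-1,92],"rotation": [0,0,0],"grip": 1},
])

```text
clock: 41.05
tool_pos: [0.5081, -0.3544, 0.0861]
orientation: [-0.339, 0.64, 0.582, 0.37]
contact_force: [0.4, 0.0, -0.6]
width: 0.0637
finger_force: 30.0
```

send_rows([
  {"translation": [-2,0,1],"rotation": [0,0,0],"grip": 1},
  {"translation": [-4,0,2],"rotation": [0,0,0],"grip": 1},
  {"translation": [-5,0,3],"rotation": [0,0,0],"grip": 1},
  {"translation": [-6,0,4],"rotation": [0,0,0],"grip": 1},
  {"translation": [-6,0,4],"rotation": [0,0,0],"grip": 1},
  {"translation": [-6,0,4],"rotation": [0,0,0],"grip": 1},
  {"translation": [-6,0,4],"rotation": [0,0,0],"grip": 1},
  {"translation": [-6,0,4],"rotation": [0,0,0],"grip": 1},
])

```text
clock: 41.72
tool_pos: [0.5091, -0.3551, 0.0833]
orientation: [-0.337, 0.64, 0.582, 0.372]
contact_force: [-3.1, -3.2, 6.6]
width: 0.0636
finger_force: 29.9
```

```bash
python3 - <<'E'
from h import *
p,R,s=cur();print(p,s["contact_force"],s["q"].round(2));t=np.load("t.npy");print(t)
step(p,R,(t,tool(-5.6,60)))
E
```

```text
[ 0.5090602  -0.35513776  0.08333664] [-3.09336946 -3.18228571  6.55895579] [ 1.36  1.19 -0.98  1.34 -0.02  1.5   0.46]
[ 0.50910369 -0.35469833  0.07613895]
T [-6.0, -0.0, 4.0] R [-0.1, -0.3, 0.1] rows 0.2 0.0
```

send_rows([
  {"translation": [0,0,0],"rotation": [0,0,0],"grip": 1},
  {"translation": [0,0,0],"rotation": [0,0,0],"grip": -1},
  {"translation": [0,0,0],"rotation": [0,0,0],"grip": -1},
  {"translation": [0,0,0],"rotation": [0,0,0],"grip": -1},
  {"translation": [0,0,0],"rotation": [0,0,0],"grip": -1},
  {"translation": [0,0,0],"rotation": [0,0,0],"grip": -1},
  {"translation": [0,0,-10],"rotation": [0,0,0],"grip": -1},
  {"translation": [0,0,-30],"rotation": [0,0,0],"grip": -1},
])

```text
clock: 42.38
tool_pos: [0.5052, -0.3784, 0.0938]
orientation: [-0.341, 0.639, 0.582, 0.37]
contact_force: [0.4, -0.3, -0.3]
width: 0.0868
finger_force: 0.0
```

send_rows([
  {"translation": [0,0,-30],"rotation": [0,0,0],"grip": -1},
  {"translation": [20,0,-50],"rotation": [0,0,0],"grip": -1},
  {"translation": [50,0,-60],"rotation": [0,0,0],"grip": -1},
  {"translation": [85,0,-65],"rotation": [0,0,0],"grip": -1},
  {"translation": [120,0,-70],"rotation": [0,0,0],"grip": -1},
  {"translation": [150,0,-70],"rotation": [0,0,0],"grip": -1},
  {"translation": [170,0,-70],"rotation": [0,0,0],"grip": -1},
  {"translation": [170,0,-70],"rotation": [0,0,0],"grip": -1},
])

```text
clock: 43.05
tool_pos: [0.5098, -0.3544, 0.282]
orientation: [-0.336, 0.639, 0.584, 0.371]
contact_force: [0.3, -0.5, 0.3]
width: 0.0867
finger_force: 0.0
```

```bash
python3 - <<'E'
from h import *
p,R,s=cur();print(p,s["width"],s["q"].round(2),s["clock"])
T=read_camera("top");J=read_camera("scene");cv2.imwrite("pics/s11.png",np.hstack([cv2.resize(T[160:310,300:500],(400,300),interpolation=cv2.INTER_CUBIC),cv2.resize(J[140:290,170:370],(400,300),interpolation=cv2.INTER_CUBIC)]))
mt,ms=camera_model("top"),camera_model("scene")
# gate end white cap near previous px
hsv=cv2.cvtColor(T,cv2.COLOR_BGR2HSV);print([ (round(u,1),round(v,1),a) for u,v,a,c in blobs((hsv[...,2]>130)&(hsv[...,1]<60),5,60) if 300<u<420])
E
```

```text
[ 0.50984459 -0.35435236  0.28196899] 0.08669082550467502 [ 1.38  0.98 -1.07  1.25 -0.16  1.69  0.32] 43.05
[(321.5, 433.9, 10.5), (331.8, 413.5, 5.5), (405.1, 285.1, 12.5), (330.5, 254.3, 6.5), (410.5, 200.7, 45.0)]
```

View pics/s11.png

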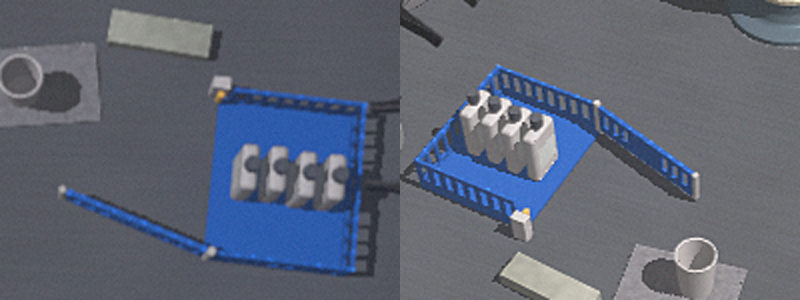

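All four flasks stand upright in the crate. The cup (top px about (310,197)) seems to have been nudged, so I am measuring where it stands on the pad.

```bash
python3 - <<'E'
from h import *
T=read_camera("top");J=read_camera("scene");mt,ms=camera_model("top"),camera_model("scene")
P=np.array([.657,.0544]);a=np.radians(4.4);px=np.array([np.cos(a),np.sin(a)]);py=np.array([-px[1],px[0]])
for n,I,m,c in(("top",T,mt,(310,197)),("scene",J,ms,(317,268))):
    g=cv2.resize(cv2.cvtColor(I,cv2.COLOR_BGR2GRAY)[c[1]-40:c[1]+40,c[0]-40:c[0]+40],None,fx=4,fy=4,interpolation=cv2.INTER_CUBIC)
    for th in(125,140,160):
        for u,v,ar,ct in blobs(g>th,600,12000):
            e=cv2.fitEllipse(cv2.convexHull(ct)) if len(ct)>5 else None
            uv=(c[0]-40+e[0][0]/4,c[1]-40+e[0][1]/4);X=onz(m,uv,.084);d=X[:2]-P
            print(n,th,np.round(uv,1),ar,np.round(np.array(e[1])/4,1),X.round(3),"pad",(d@px).round(3),(d@py).round(3))
E
```

```text
top 125 [309.7 197.6] 6609.0 [22.8 23.8] [0.65  0.077 0.084] pad -0.006 0.023
top 140 [309.8 197.8] 6156.0 [22.  22.9] [0.649 0.077 0.084] pad -0.006 0.023
scene 160 [317.9 273. ] 5391.5 [24.9 30.2] [0.668 0.084 0.084] pad 0.013 0.029
```

The cup stands on the pad at about (-6, +23) mm in its frame, well inside. Next is the gate: push with shut fingers near its free end.

```bash
cat >> h.py <<'E'
H=np.array([.4105,-.191])
def gp(phi,off,th=0.,z=.035,r=.195):
    f=np.radians(phi);return np.array([*(H+r*np.array([np.cos(f),np.sin(f)])+off*np.array([-np.sin(f),np.cos(f)])),z]),tool(phi,th)
E
python3 - <<'E'
from h import *
p,R,s=cur();print(p)
step(p,R,((.47,-.12,.25),tool(25,15)),gp(68.4,.045,0,.2))
E
```

```text
[ 0.5078739  -0.35785529  0.27436433]
T [94.4, -60.4, 214.6] R [18.8, -44.2, -25.0] rows 5.8 7.6
T [112.1, -101.7, 346.7] R [38.4, -51.5, -66.8] rows 9.1 12.9
```

send_rows([
  {"translation": [14,-7,24],"rotation": [2,-5,-3],"grip": 1},
  {"translation": [28,-15,50],"rotation": [4,-11,-6],"grip": 1},
  {"translation": [41,-23,77],"rotation": [7,-17,-9],"grip": 1},
  {"translation": [54,-31,105],"rotation": [9,-23,-12],"grip": 1},
  {"translation": [67,-39,133],"rotation": [12,-29,-15],"grip": 1},
  {"translation": [80,-48,163],"rotation": [14,-34,-19],"grip": 1},
  {"translation": [90,-56,193],"rotation": [17,-39,-22],"grip": 1},
  {"translation": [94,-60,215],"rotation": [19,-44,-25],"grip": 1},
])

```text
clock: 43.92
tool_pos: [0.4702, -0.1165, 0.2511]
orientation: [-0.11, 0.529, 0.838, 0.07]
contact_force: [1.1, 1.0, 0.7]
width: 0.0414
finger_force: 0.0
```

```bash
python3 - <<'E'
from h import *
p,R,s=cur();print(p,s["q"].round(2),s["width"])
step(p,R,gp(68.4,.045,0,.2))
E
```

```text
[ 0.47023403 -0.11653215  0.25107541] [ 1.18  0.49 -1.21  1.79  0.22  1.29  0.36] 0.041389812365419616
T [106.8, 26.1, 81.4] R [5.6, -14.2, -42.7] rows 3.3 6.3
```

send_rows([
  {"translation": [17,4,12],"rotation": [1,-2,-6],"grip": 1},
  {"translation": [34,8,25],"rotation": [2,-4,-13],"grip": 1},
  {"translation": [51,12,38],"rotation": [3,-7,-19],"grip": 1},
  {"translation": [68,16,51],"rotation": [3,-9,-26],"grip": 1},
  {"translation": [85,21,65],"rotation": [4,-11,-32],"grip": 1},
  {"translation": [100,25,77],"rotation": [5,-13,-38],"grip": 1},
  {"translation": [107,26,81],"rotation": [6,-14,-43],"grip": 1},
  {"translation": [107,26,81],"rotation": [6,-14,-43],"grip": 1},
])

```text
clock: 44.58
tool_pos: [0.4397, 0.0068, 0.2002]
orientation: [-0.005, 0.184, 0.983, -0.0]
contact_force: [0.2, 0.7, -0.4]
width: 0.0008
finger_force: 0.0
```

```bash
python3 - <<'E'
from h import *
p,R,s=cur();print(p,s["q"].round(2),s["width"])
step(p,R,gp(68.4,.045,0,.035),gp(68.4,.03,0,.035))
E
```

```text
[0.43970429 0.006805   0.20019943] [ 1.    0.39 -1.34  2.04  0.43  1.06  0.66] 0.0007777947121343893
T [-2.2, 0.7, 165.2] R [-0.1, -0.5, 0.4] rows 4.0 0.1
T [-17.2, 0.6, 165.0] R [-0.1, -0.5, 0.4] rows 4.0 0.1
```

send_rows([
  {"translation": [0,0,20],"rotation": [0,0,0],"grip": 1},
  {"translation": [-1,0,45],"rotation": [0,0,0],"grip": 1},
  {"translation": [-1,0,75],"rotation": [0,0,0],"grip": 1},
  {"translation": [-2,0,105],"rotation": [0,0,0],"grip": 1},
  {"translation": [-2,0,135],"rotation": [0,0,0],"grip": 1},
  {"translation": [-2,0,155],"rotation": [0,0,0],"grip": 1},
  {"translation": [-2,0,165],"rotation": [0,0,0],"grip": 1},
  {"translation": [-2,0,165],"rotation": [0,0,0],"grip": 1},
])

```text
clock: 45.25
tool_pos: [0.441, 0.0033, 0.0339]
orientation: [-0.006, 0.188, 0.982, -0.0]
contact_force: [0.2, -0.2, 0.0]
width: 0.0005
finger_force: 0.0
```

```bash
python3 - <<'E'
from h import *
p,R,s=cur();print(p,s["q"].round(3),s["contact_force"])
step(p,R,*[gp(f,o,t) for f,o,t in((68.4,.02,0),(60,.013,0),(50,.013,-4),(40,.013,-8),(30,.013,-12))])
E
```

```text
[0.44104768 0.00333792 0.03394852] [ 0.7    0.607 -1.014  2.188  0.759  0.772  0.367] [ 0.17505844 -0.1609733   0.01593061]
T [-23.1, 3.1, -1.3] R [-0.1, -0.7, -0.1] rows 0.6 0.1
T [-58.7, 3.0, -1.8] R [-0.2, -0.7, 8.3] rows 1.4 1.2
T [-92.3, -2.7, -2.2] R [0.4, -4.6, 18.3] rows 2.2 2.6
T [-124.5, -14.0, -2.5] R [1.7, -8.5, 28.3] rows 3.0 4.1
T [-154.1, -30.8, -2.9] R [3.6, -12.2, 38.2] rows 3.8 5.6
```

send_rows([
  {"translation": [-12,2,-1],"rotation": [0,-1,0],"grip": 1},
  {"translation": [-25,3,-1],"rotation": [0,-1,1],"grip": 1},
  {"translation": [-42,3,-2],"rotation": [0,-1,4],"grip": 1},
  {"translation": [-59,3,-2],"rotation": [0,-1,8],"grip": 1},
  {"translation": [-76,0,-2],"rotation": [0,-3,13],"grip": 1},
  {"translation": [-92,-3,-2],"rotation": [0,-5,18],"grip": 1},
  {"translation": [-108,-8,-2],"rotation": [1,-6,23],"grip": 1},
  {"translation": [-124,-14,-2],"rotation": [2,-8,28],"grip": 1},
])

```text
clock: 45.92
tool_pos: [0.5552, -0.0557, 0.0394]
orientation: [0.064, 0.421, 0.904, -0.03]
contact_force: [-0.7, 1.3, -0.3]
width: 0.0004
finger_force: 0.2
```

```bash
python3 - <<'E'
from h import *
p,R,s=cur();print(p,s["q"].round(3),s["contact_force"])
step(p,R,*[gp(f,.013,t) for f,t in((35,-10),(28,-12),(21,-15),(14,-18),(8,-22),(3,-25))])
T=read_camera("top");hsv=cv2.cvtColor(T,cv2.COLOR_BGR2HSV);b=(hsv[...,0]>100)&(hsv[...,0]<125)&(hsv[...,1]>150)&(hsv[...,2]>60)
print([ (round(u),round(v),a,c[:,0].min(0)) for u,v,a,c in blobs(b,40) if u>100])
E
```

```text
[ 0.5552111  -0.05566603  0.03935088] [ 0.558  0.611 -0.783  2.01   0.822  0.77  -0.045] [-0.68243769  1.30071329 -0.29277313]
T [-13.9, -2.5, 6.4] R [0.7, -1.9, 5.0] rows 0.4 0.8
T [-37.5, -4.4, 9.7] R [2.0, -3.9, 11.9] rows 0.9 1.8
T [-60.6, -9.3, 13.0] R [3.7, -6.8, 18.7] rows 1.5 2.8
T [-83.0, -16.9, 16.2] R [5.8, -9.7, 25.4] rows 2.1 3.9
T [-101.3, -25.6, 18.8] R [8.3, -13.5, 31.0] rows 2.5 4.9
T [-115.8, -34.3, 20.9] R [10.5, -16.3, 35.6] rows 2.9 5.7
[(457, 278, 673.5, array([429, 258], dtype=int32)), (446, 223, 1898.0, array([407, 203], dtype=int32))]
```

send_rows([
  {"translation": [-14,-2,6],"rotation": [1,-2,5],"grip": 1},
  {"translation": [-26,-3,8],"rotation": [1,-3,8],"grip": 1},
  {"translation": [-37,-4,10],"rotation": [2,-4,12],"grip": 1},
  {"translation": [-49,-7,12],"rotation": [3,-5,15],"grip": 1},
  {"translation": [-61,-9,13],"rotation": [4,-7,19],"grip": 1},
  {"translation": [-72,-13,15],"rotation": [5,-8,22],"grip": 1},
  {"translation": [-83,-17,16],"rotation": [6,-10,25],"grip": 1},
  {"translation": [-101,-26,19],"rotation": [8,-13,31],"grip": 1},
])

```text
clock: 46.63
tool_pos: [0.6005, -0.1487, 0.0342]
orientation: [0.14, 0.642, 0.744, -0.121]
contact_force: [1.0, 0.8, -1.4]
width: 0.0001
finger_force: 0.3
```

```bash
python3 - <<'E'
from h import *
p,R,s=cur();print(p,s["q"].round(3),s["contact_force"])
step(p,R,*[gp(f,.0125,-25) for f in(3,0,-3,-5.6,-7)])
E
```

```text
[ 0.60047961 -0.1486867   0.03424824] [ 0.367  0.64  -0.51   1.897  0.93   0.88  -0.596] [ 1.00210676  0.82575556 -1.37944931]
T [-18.9, 1.2, 6.6] R [2.1, -3.7, 4.9] rows 0.5 0.9
T [-28.4, 0.6, 10.3] R [3.3, -3.7, 7.7] rows 0.7 1.3
T [-37.9, -0.5, 14.0] R [4.5, -3.7, 10.5] rows 1.0 1.7
T [-46.1, -1.9, 17.2] R [5.5, -3.7, 12.9] rows 1.2 2.0
T [-50.4, -2.8, 18.9] R [6.1, -3.7, 14.1] rows 1.3 2.2
```

send_rows([
  {"translation": [-10,1,3],"rotation": [1,-2,2],"grip": 1},
  {"translation": [-19,1,7],"rotation": [2,-4,5],"grip": 1},
  {"translation": [-28,1,10],"rotation": [3,-4,8],"grip": 1},
  {"translation": [-33,0,12],"rotation": [4,-4,9],"grip": 1},
  {"translation": [-38,0,14],"rotation": [4,-4,10],"grip": 1},
  {"translation": [-42,-1,16],"rotation": [5,-4,12],"grip": 1},
  {"translation": [-46,-2,17],"rotation": [5,-4,13],"grip": 1},
  {"translation": [-46,-2,17],"rotation": [5,-4,13],"grip": 1},
])

```text
clock: 47.3
tool_pos: [0.6065, -0.1936, 0.0338]
orientation: [0.149, 0.722, 0.657, -0.156]
contact_force: [2.0, 6.9, 2.6]
width: 0.0004
finger_force: 3.7
```

```bash
python3 - <<'E'
from h import *
p,R,s=cur();print(p,s["q"].round(3),s["contact_force"])
step(p,R,*[gp(f,.0125,-25) for f in(-5.6,-7)])
E
```

```text
[ 0.60645055 -0.19363587  0.03382223] [ 0.345  0.677 -0.435  1.819  0.899  0.966 -0.737] [1.95940588 6.90049763 2.58493342]
T [-4.1, -0.3, 0.6] R [0.7, -0.1, 0.0] rows 0.1 0.1
T [-8.4, -0.1, 2.6] R [1.3, -0.2, 1.3] rows 0.2 0.3
```

send_rows([
  {"translation": [-1,0,0],"rotation": [0,0,0],"grip": 1},
  {"translation": [-2,0,1],"rotation": [0,0,0],"grip": 1},
  {"translation": [-3,0,1],"rotation": [0,0,0],"grip": 1},
  {"translation": [-4,0,2],"rotation": [0,0,0],"grip": 1},
  {"translation": [-5,0,2],"rotation": [0,0,0],"grip": 1},
  {"translation": [-6,0,3],"rotation": [0,0,0],"grip": 1},
  {"translation": [-6,0,3],"rotation": [0,0,0],"grip": 1},
  {"translation": [-6,0,3],"rotation": [0,0,0],"grip": 1},
])

```text
clock: 47.97
tool_pos: [0.6055, -0.2002, 0.0338]
orientation: [0.149, 0.722, 0.657, -0.156]
contact_force: [0.6, 9.8, 4.9]
width: 0.0005
finger_force: 4.8
```

send_rows([
  {"translation": [-1,0,0],"rotation": [0,0,0],"grip": 1},
  {"translation": [-2,0,1],"rotation": [0,0,0],"grip": 1},
  {"translation": [-3,0,1],"rotation": [0,0,0],"grip": 1},
  {"translation": [-4,0,2],"rotation": [0,0,0],"grip": 1},
  {"translation": [-4,0,2],"rotation": [0,0,0],"grip": 1},
  {"translation": [-4,0,2],"rotation": [0,0,0],"grip": 1},
  {"translation": [-4,0,2],"rotation": [0,0,0],"grip": 1},
  {"translation": [-4,0,2],"rotation": [0,0,0],"grip": 1},
])

```text
clock: 48.63
tool_pos: [0.6056, -0.2005, 0.0336]
orientation: [0.148, 0.722, 0.659, -0.154]
contact_force: [-1.5, 16.6, 7.8]
width: 0.0006
finger_force: 8.1
```

```bash
python3 - <<'E'
from h import *
p,R,s=cur();d=p[:2]-H;n=uy@d;print(p,s["contact_force"],"offset from shut line mm",n*1000,"along",ux@d*1000)
E
```

```text
[ 0.60559489 -0.20048504  0.0336468 ] [-1.47329006 16.6090233   7.81610204] offset from shut line mm 9.598153988293078 along 195.089360985502
```

The leaf stopped moving while the force rose from 10 to 17 N, so it is against its stop. Backing off.

send_rows([
  {"translation": [5,0,-2],"rotation": [0,0,0],"grip": 1},
  {"translation": [15,0,-7],"rotation": [0,0,0],"grip": 1},
  {"translation": [30,0,-20],"rotation": [0,0,0],"grip": 1},
  {"translation": [40,0,-50],"rotation": [0,0,0],"grip": 1},
  {"translation": [40,0,-85],"rotation": [0,0,0],"grip": 1},
  {"translation": [40,0,-120],"rotation": [0,0,0],"grip": 1},
  {"translation": [40,0,-150],"rotation": [0,0,0],"grip": 1},
  {"translation": [40,0,-180],"rotation": [0,0,0],"grip": 1},
])

```text
clock: 49.3
tool_pos: [0.6127, -0.0951, 0.1804]
orientation: [0.15, 0.722, 0.656, -0.16]
contact_force: [0.1, 0.8, 0.2]
width: 0.0005
finger_force: 0.0
```

send_rows([
  {"translation": [0,0,-30],"rotation": [0,0,0],"grip": 1},
  {"translation": [0,0,-60],"rotation": [0,0,0],"grip": 1},
  {"translation": [0,0,-90],"rotation": [0,0,0],"grip": 1},
  {"translation": [20,0,-110],"rotation": [0,0,0],"grip": 1},
  {"translation": [40,0,-120],"rotation": [0,0,0],"grip": 1},
  {"translation": [40,0,-120],"rotation": [0,0,0],"grip": 1},
  {"translation": [40,0,-120],"rotation": [0,0,0],"grip": 1},
  {"translation": [40,0,-120],"rotation": [0,0,0],"grip": 1},
])

```text
clock: 49.97
tool_pos: [0.6204, -0.0099, 0.2697]
orientation: [0.15, 0.722, 0.656, -0.161]
contact_force: [-0.5, -0.2, 0.9]
width: 0.0003
finger_force: 0.0
```

```bash
python3 - <<'E'
from h import *
p,R,s=cur();print(p,s["contact_force"],s["q"].round(2))
T=read_camera("top");J=read_camera("scene");cv2.imwrite("pics/s12.png",np.hstack([cv2.resize(T[160:310,290:490],(400,300),interpolation=cv2.INTER_CUBIC),cv2.resize(J[150:300,170:370],(400,300),interpolation=cv2.INTER_CUBIC)]))
E
```

```text
[ 0.62035843 -0.00991717  0.26969498] [-0.49745401 -0.18161727  0.91697592] [ 0.15  0.47 -0.58  1.57  0.64  1.45 -0.68]
```

View pics/s12.png

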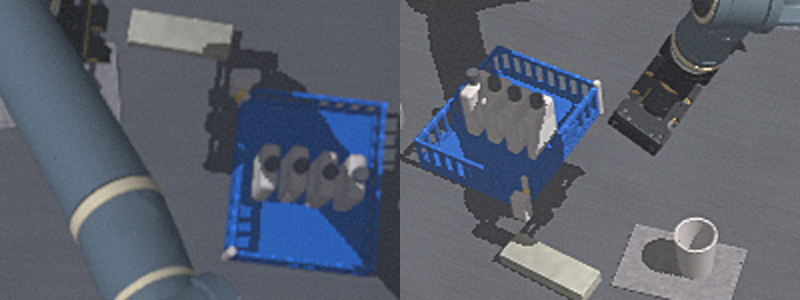

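The last picture shows the gate lying along the crate's open side, all four flasks upright, and the cup upright on the pad. The stone has not moved. The arm is clear, so I am handing in.

```bash
python3 -c "
from rig import env
print(env.finish_job())"
```

```text
the job is handed in; nothing more can be done
None
```

The job is handed in, though no verdict came back: the one cup stands upright on the pad, all four flasks stand cap up in the crate, and the gate was pushed shut until it stopped moving at about 17 N (its angle could not be read directly).

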